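Stand a filter funnel in the vacuum manifold and open its tap two notches

TASK

Take the rinsed steel filter funnel from the sloping drain rest and stand it upright in the empty station of the vacuum manifold, lowering it in rather than dropping it, its tapered foot pressed fully home. Then let go of it and open that station's tap to the second notch and no further, one click at a time, pausing for a second at the first notch so that the filter paper can settle. Do not knock the two lidded funnels or their taps, and leave everything else on the bench as it is.

Things in the scene. Friction and masses are not known exactly. Their poses are not given: they have to be found in the camera images.
- funnel_mid (a point): the rinsed steel filter funnel lying in the drain rest, 122 mm long, 220 g; point on its axis half-way up (61 mm from either end), z axis from foot to open mouth. From the foot end: 0-30 mm red rubber foot tapering out from 28 to 44 mm diameter, 30-40 mm neck 36 mm, 40-52 mm shoulder, 52-122 mm plain cup 54 mm diameter, 3 mm wall: grip it there. It starts with z rising 35 degrees above level
- rest: fixed drain rest: white tray 165 x 105 x 16 mm, two steel rods along the slope under the funnel's cup (within 22 mm either side of its axis, ending 98 mm from its foot), a stop plate 46 mm wide at the foot. Origin on the bench under its middle; x axis: the level direction the funnel's mouth points to. The funnel's foot end is 55 mm behind and 40 mm above the origin
- manifold: fixed vacuum manifold: steel tube 44 mm in diameter, 370 mm long along its y axis, centre line 55 mm up, with three stations 130 mm apart (y = -130, 0, 130 mm). Origin on the bench under the tube's middle; its -x side is the front, with the taps. Besides the things listed, equipment up to 220 mm tall stands along the bench's edges, beyond 0.72 m ahead and 0.5 m to either side of the robot
- socket (a point): mouth centre of the empty station's tapered seat, 115 mm above the bench; axes as the manifold's. The seat fits the funnel's foot: 42.4 mm diameter at the mouth, 28 mm at 27 mm depth, outside 55 mm. Fully home, 27 mm of the foot is inside and the funnel's mid point is 34 mm above this point. The rubber holds by friction: press with 10 to 20 N to be home
- tap (a joint): angle (rad) of the empty station's tap lever: 0 closed, leaning 36 degrees from upright to the manifold's +y side; grows as it swings over the top to the -y side. A spring detent holds it at 0 (closed), 0.419 (first notch), 0.838 (second), 1.257 (third); between these it snaps to the nearer. About 4 N at the head clicks it over
- tap_head (a point): centre of that lever's round green head, a bar 16 mm in diameter, 28 mm long along the manifold's x axis; it moves on an arc of 58 mm radius about tap_pivot in an upright plane along the manifold's y axis. Start: about 103 mm above the bench
- tap_pivot (a point): pivot of that lever, in the plane of its head, 55 mm above the bench and 61 mm in front of the station's axis; axes as the manifold's. A round index plate, 64 mm in diameter and 4 mm thick, stands 13 mm behind it, centred on the pivot's axis, with a dot for each notch (red: closed)
- tap_b (a joint): lever of station_b's tap, 0 when closed, as at the start; same build and place at its station as the empty station's tap: not to be moved
- tap_c (a joint): lever of station_c's tap, 0 when closed, as at the start; same build and place at its station as the empty station's tap: not to be moved
- tray: fixed blue tray 150 x 130 x 25 mm with the wash bottle and the disc box in it; origin under its centre
- wash_bottle: white wash bottle with red cap and spout, 58 mm in diameter, 165 mm tall; origin at its bottom: bystander
- disc_box: green plastic box 55 x 55 x 30 mm; origin at its bottom: bystander
- beaker: glass beaker 66 mm in diameter, 75 mm tall; origin at its bottom: bystander
- dishes: stack of three flat dishes, 92 mm in diameter, 42 mm tall; origin at its bottom: bystander
- amber: amber bottle 72 mm in diameter, 165 mm tall; origin at its bottom: bystander
- flask: round glass flask on a cork ring, 102 mm in diameter, 155 mm tall; origin at its bottom: bystander
- cylinder_glass: tall open glass cylinder, 44 mm in diameter, 190 mm tall; origin at its bottom: bystander
- station_b: station with a lidded funnel fixed in it, as wide as yours, 54 mm (57 mm at the blue lid), top 216 mm above the bench; its tap is built and placed as that of the empty station. Origin on the bench under the funnel's axis, axes as the manifold's: leave alone
- station_c: station with a lidded funnel fixed in it, as wide as yours, 54 mm (57 mm at the blue lid), top 216 mm above the bench; its tap is built and placed as that of the empty station. Origin on the bench under the funnel's axis, axes as the manifold's: leave alone
Things that resemble listed ones, but are neither listed nor needed, are in the scene too. What is shaped like the part that bears funnel_mid but green or yellow is not meant.

How it is judged:
By the outcome, as a careful person would: the job done as asked, in the order asked, and still so for the second after the job is handed in, with the robot touching nothing.
It also fails if it takes over 67 s, if anything falls off the work surface, if the arm or the gripper's body presses on something with over 40 N, if the wrist force passes 120 N, or if a joint passes its speed limit or range.

ROBOT

A 6-joint arm with a two-finger parallel gripper is mounted at the origin on the work surface. World frame = base frame: x ahead of the robot, y to its left, z up, the work surface at z = 0. Lengths are in m, angles in degrees, forces in N, time in s.
With the tool pointing down it reaches from about 0.375 to 0.9 m from the base axis. Payload 3.1 kg.
Tool frame: the origin (TCP) lies midway between the tips of the shut fingers; the grasp point (between the pads) lies 19 mm behind it; z points along the fingers, y is the direction in which the jaws open and shut (so a half turn about z gives the same grasp; the last joint's range is limited). The gripper opens to 87 mm and grips with 3 to 60 N. Pads are 19 mm wide; open, the fingers measure 117 mm over their backs; the gripper's body (75 mm by 190 mm) begins 51 mm behind the grasp point.
Start: joints at [-77.263, 30.224, 82.088, -0, 67.689, -10.227], TCP at [0.244, -0.575, 0.223] pointing down, gripper open.
Joint ranges: [-176.69, 176.69], [-43.24, 126.21], [12.49, 139.97], [-82, 262], [0, 151.66], [-163.58, 163.58]. Speed limits (degrees/s): [159.86, 159.86, 180, 180, 180, 180].

INTERFACE

Orientations are given as a 3x3 rotation matrix whose columns are the frame's x, y, z axes.
In Python, from rig import bot gives the robot as it stands.
- The arm moves only by the tool carry_out, never from a script. Its arguments are lists of equal length, an entry for each row: "grip": the gripper's target within -1 to 1 (fully open at 1, half-way at 0, shut at -1); "slide": the shift along the tool's x, y, z in mm, a list of three; "twist": the turn, a rotation vector about the tool's x, y, z in rad, a list of three. In form: {"grip": [grip, ...], "slide": [[dx, dy, dz], ...], "twist": [[wx, wy, wz], ...]}. A call has 1 to 12 rows; each row shifts and turns the pose as measured when the row begins, along the tool's axes as they then stand; what a row does not reach is not made up. A row lasts 1/10 s, in which the tool goes at most 50 mm and 8.59 degrees, less where a joint would pass 70% of its speed; a pose out of reach is approached as far as the arm can. A call is refused whole if a number of a shift passes 50 or a number of a turn 0.15, either way. A call with a gripper value outside its range is refused whole. The fingers move at their own pace and stop on an object; the grip force is fixed at half the most. Time passes only in rows, so rows that do not move let the fingers close. It gives the time, the measured TCP pose, the force and the opening at its end, in the units of the state.
- bot.read_state(): the state, without advancing time (a new reading comes with each control period).
- bot.capture(name): name is "side" or "top" or "wrist"; returns a dict with "color" (480x640x3 uint8, red, green, blue), "depth" (480x640 float32, m along the optical axis (not along the pixel's ray), 0 where there is no reading), "fx", "fy", "cx", "cy" (pixels), "position" and "rotation" of the camera in the world; the wrist camera has in their place "T_tool_cam" (4x4, takes a point from camera to tool coordinates, whose origin is the TCP and whose axes are the flange's). Camera axes: x right, y up, looking along -z (the intrinsics and any distortion apply to the point x, -y, -z); pixel columns grow to the right and rows downward; lengths in m; the calibration is good to about 2 mm. A picture is of the moment at which its call begins: read the wrist's pose just before it.
- bot.hand_in(): hands the job in, once; it reports no verdict.
The state is a dict: "time_s": time; "joint_positions": joint angles; "qvel": joint speeds; "tau": joint torques, N m; "position": TCP position; "tcp_rot": TCP orientation; "force": force on the tool from outside, world axes, zero at the start; "moment": the same for the moment, N m; "opening": opening from 0.0 (shut) to 1.0 (fully open).
Only numpy, scipy, OpenCV 4.12 (cv2) and the standard library are available. Lean on these libraries where they do the work, as an engineer would, in place of code of your own. Each camera call takes 0.05 s, during which the arm holds its last target.

## Working session

There is one attempt and no reset: what is moved stays moved. The work goes in short steps, Python scripts to look and compute and a tool call to move; the robot and the scene stay as the last step left them, time stands still between calls to the robot, and variables do not carry over. Pictures are saved under pics/ and viewed, and the job is handed in when it is done.

Besides the shell and the picture viewer there is one more tool, called after "Request:" in YAML: its name, and indented under it one key for each argument. carry_out: Moves the arm, as the interface text tells. Its arguments: {"type":"object","properties":{"grip":{"type":"array"},"slide":{"type":"array"},"twist":{"type":"array"}},"required":["grip","slide","twist"]}

```bash
ls; mkdir -p pics
cat > h.py <<'E'
import numpy as np, cv2
from rig import bot
def snap(name,fn=None):
    s=bot.read_state(); c=bot.capture(name)
    if 'T_tool_cam' in c:
        T=np.eye(4);T[:3,:3]=s['tcp_rot'];T[:3,3]=s['position']
        T=T@np.array(c['T_tool_cam']); c['position']=T[:3,3]; c['rotation']=T[:3,:3]
    if fn: cv2.imwrite('pics/'+fn,c['color'][:,:,::-1])
    np.savez('last_'+name+'.npz',**{k:c[k] for k in c})
    return c
def load(name): return dict(np.load('last_'+name+'.npz'))
def cloud(c):
    d=c['depth'];v,u=np.mgrid[0:d.shape[0],0:d.shape[1]]
    P=np.stack([(u-c['cx'])/c['fx']*d,-(v-c['cy'])/c['fy']*d,-d],-1)
    return P@np.array(c['rotation']).T+np.array(c['position'])
E
python3 - <<'E'
from h import *
for n in ('side','top','wrist'):
    c=snap(n,n+'0.png'); print(n,[ (k,c[k]) for k in c if k not in('color','depth')])
print(bot.read_state())
E
```

```text
pics
side [('fx', 601.6160283091655), ('fy', 601.6160283091655), ('cx', 325.5679293078106), ('cy', 236.90756018257895), ('position', array([0.15117571, 1.13076502, 0.97885146])), ('rotation', array([[-0.95324461,  0.17544145, -0.24605895],
       [-0.30164953, -0.60150946,  0.73972558],
       [-0.01822826,  0.77936299,  0.62630748]]))]
top [('fx', 470.0502873977156), ('fy', 470.0502873977156), ('cx', 314.7647147821742), ('cy', 237.9860677198251), ('position', array([0.43008312, 0.05284067, 1.09583337])), ('rotation', array([[ 0.01716139,  0.99668139, -0.07957191],
       [-0.99974534,  0.01593871, -0.01597551],
       [-0.01465422,  0.07982581,  0.99670111]]))]
wrist [('fx', 390.1119155813997), ('fy', 390.1119155813997), ('cx', 320.57316779014207), ('cy', 239.00293176945414), ('T_tool_cam', array([[ 4.57414906e-04,  9.69034482e-01,  2.46925015e-01,
         6.57195459e-02],
       [ 9.99999840e-01, -3.61350785e-04, -4.34356408e-04,
         3.27274987e-04],
       [-3.31679789e-04,  2.46925174e-01, -9.69034493e-01,
        -1.62477243e-01],
       [ 0.00000000e+00,  0.00000000e+00, 
[... 346 characters left out ...]
8.21381766e+01, -1.49233895e-03,
        6.76913923e+01, -1.02265431e+01]), 'qvel': array([ 0.02482657, -0.14300767, -0.20727932,  0.04205786,  0.04790775,
       -0.01828401]), 'tau': array([ 6.03329609e-04, -4.40431523e+01, -1.76842064e+01,  6.32696436e-02,
        5.52266696e-02, -1.04765672e-04]), 'position': array([ 0.24374947, -0.57490185,  0.2218071 ]), 'tcp_rot': array([[ 9.20745287e-01,  3.90164019e-01, -3.92946352e-04],
       [ 3.90164121e-01, -9.20743887e-01,  1.62902962e-03],
       [ 2.73785794e-04, -1.65323492e-03, -9.99998596e-01]]), 'force': array([-0.94735096,  0.74488575,  0.3887314 ]), 'moment': array([-0.04003083,  0.01403518, -0.00597034]), 'opening': 1.001474475704465}
```

View pics/side0.png

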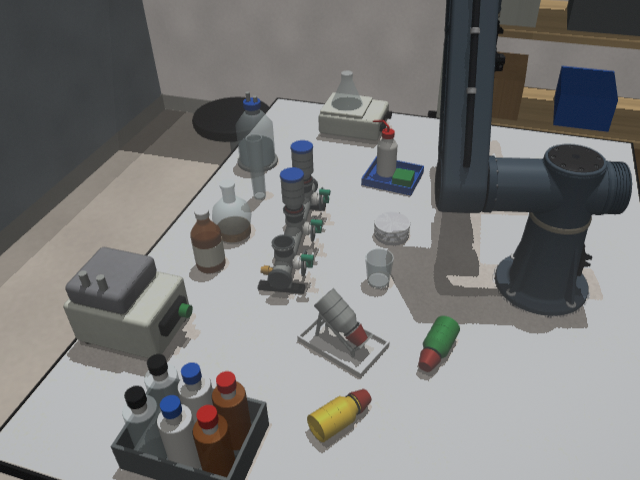

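View pics/top0.png

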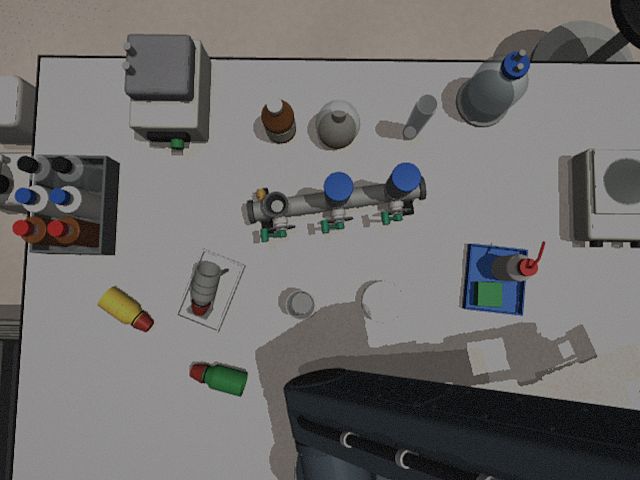

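View pics/wrist0.png

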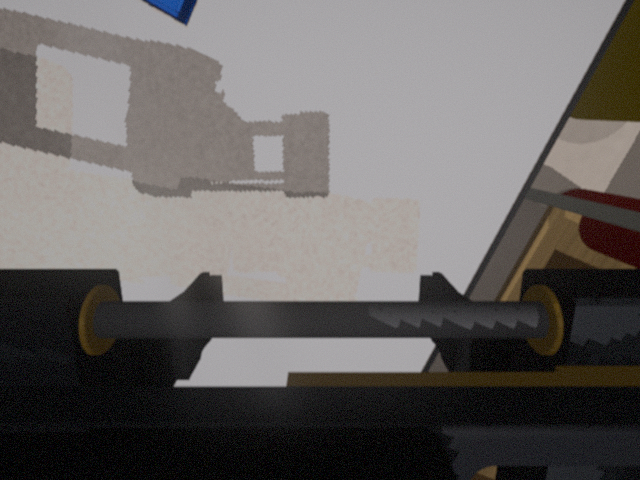

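Top view: the rest with the steel funnel is at about (205,288), mouth up-image. The manifold's empty station is at (275,203), the left one, with its green tap at about (272,235). Lidded stations are at (338,187) and (405,178). Now I'll measure these.

Run:
```python
from h import *
c=load('top');P=cloud(c)
def show(img,box,k,fn):
    u0,v0,u1,v1=box; cv2.imwrite('pics/'+fn,cv2.resize(img[v0:v1,u0:u1,::-1],None,fx=k,fy=k,interpolation=cv2.INTER_CUBIC))
show(c['color'],(160,140,320,260),5,'topz.png') if 0 else show(c['color'],(170,150,430,340),3,'topz.png')
s=load('side'); show(s['color'],(230,130,400,380),2.3,'sidez.png')
for uv in [(275,203),(262,203),(288,203),(275,214),(338,187),(405,178),(200,310),(208,270),(205,290),(300,300),(382,300),(150,300),(272,235),(335,226),(392,217),(250,210),(425,186)]:
    print(uv,P[uv[1],uv[0]].round(4))
# tray corner, bench z
print(np.median(P[350:380,60:160,2]))
```

```text
(275, 203) [0.586  0.157  0.0828]
(262, 203) [0.5871 0.1866 0.0729]
(288, 203) [0.5815 0.1263 0.1147]
(275, 214) [0.5577 0.1532 0.1146]
(338, 187) [0.5981 0.0246 0.2146]
(405, 178) [ 0.6178 -0.1026  0.2116]
(200, 310) [0.3508 0.317  0.0649]
(208, 270) [0.4381 0.3003 0.0743]
(205, 290) [0.3959 0.2968 0.1086]
(300, 300) [0.3731 0.1021 0.0013]
(382, 300) [ 0.3784 -0.082   0.0422]
(150, 300) [3.667e-01 4.511e-01 3.000e-04]
(272, 235) [0.5157 0.1616 0.0854]
(335, 226) [0.5384 0.0255 0.0763]
(392, 217) [ 0.5584 -0.0964  0.0891]
(250, 210) [0.5702 0.2116 0.0798]
(425, 186) [ 0.6288 -0.1693  0.0798]
-0.0005921368451721198
```

View pics/topz.png

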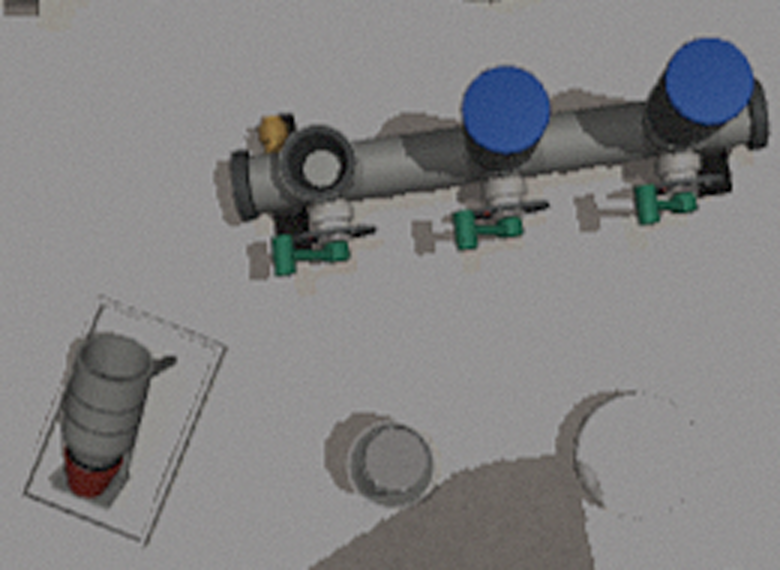

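View pics/sidez.png

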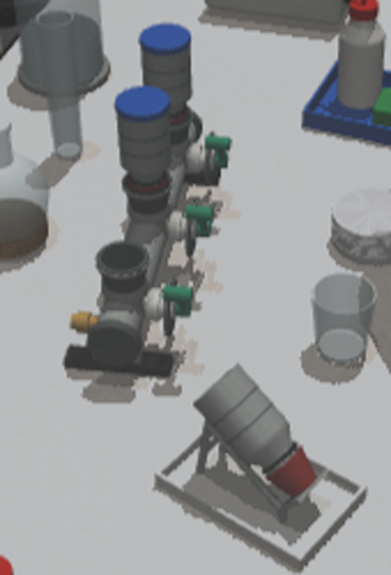

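```bash
cat > m.py <<'E'
from h import *
from scipy.optimize import least_squares
def circ(p):
    f=lambda q:np.hypot(p[:,0]-q[0],p[:,1]-q[1])-q[2]
    r=least_squares(f,[*p.mean(0),.025],loss='soft_l1',f_scale=.002);return r.x,np.std(r.fun)
if __name__=='__main__':
  for n in ('top','side'):
    c=load(n);P=cloud(c);X=P.reshape(-1,3);C=c['color'].reshape(-1,3).astype(int)
    for nm,x0,y0,r in(('b',.598,.025,.06),('c',.618,-.103,.06)):
        m=(np.hypot(X[:,0]-x0,X[:,1]-y0)<r)&(X[:,2]>.19)&(X[:,2]<.24)
        bl=m&(C[:,2]>C[:,0]+40)
        print(n,nm,bl.sum(),'lid mid-extent',(X[bl&(X[:,2]>.21)].max(0)+X[bl&(X[:,2]>.21)].min(0))/2,X[bl].max(0)-X[bl].min(0), 'ztop',np.percentile(X[bl,2],95))
    m=(np.hypot(X[:,0]-.582,X[:,1]-.155)<.045)&(X[:,2]>.107)&(X[:,2]<.125)
    e=X[m];print(n,'ring',m.sum(),(e.max(0)+e.min(0))/2,e.max(0)-e.min(0),np.median(e[:,2]))
    g=(C[:,1]>C[:,0]+25)&(C[:,1]>C[:,2]+10)&(X[:,2]>.02)&(X[:,2]<.14)&(X[:,0]>.45)&(X[:,0]<.6)&(abs(X[:,1]-.05)<.2)
    for y0 in(.155,.025,-.1):
        q=X[g&(abs(X[:,1]-y0)<.06)]
        if len(q):print(n,'green',len(q),q.min(0).round(4),q.max(0).round(4))
        q=q[q[:,2]>.09]
        if len(q):print('   head',len(q),q.min(0).round(4),q.max(0).round(4),q.mean(0).round(4))
  # funnel cylinder fit
  Q=[]
  for n in('top','side'):
    c=load(n);P=cloud(c).reshape(-1,3);C=c['color'].reshape(-1,3).astype(int)
    m=(np.hypot(P[:,0]-.40,P[:,1]-.30)<.10)&(P[:,2]>.03)
    red=m&(C[:,0]>C[:,1]+50);print(n,'red',red.sum(),P[red].mean(0))
    Q.append(P[m&~red])
    print(n,len(Q[-1]))
  for nm,q in(('top',Q[0]),('side',Q[1]),('both',np.vstack(Q))):
    def ax(p): 
        a=np.array([np.cos(p[3])*np.cos(p[2]),np.sin(p[3])*np.cos(p[2]),np.sin(p[2])]);return a
    q2=q[q[:,2]>.06]
    def f(p):
        a=ax(p);o=np.array([.395,p[0],p[1]]);d=q2-o;t=d@a
        return np.linalg.norm(d-np.outer(t,a),axis=1)-.027
    best=None
    r=least_squares(f,[.30,.08,np.radians(35),np.radians(-10)],loss='cauchy',f_scale=.0015)
    a=ax(r.x);o=np.array([.395,r.x[0],r.x[1]]);inl=abs(r.fun)<.003
    t=(q2-o)@a
    print(nm,len(q2),inl.sum(),'o',o,'el',np.degrees(r.x[2]),'az',np.degrees(r.x[3]),'t',np.percentile(t[inl],[1,50,99]),'mouth?',o+a*np.percentile(t[inl],99.5))
    foot_z=.04; tt=(foot_z-o[2])/a[2]; print('foot',o+a*tt,'mid',o+a*(tt+.061))
E
python3 m.py
```

```text
top b 662 lid mid-extent [0.60011208 0.0245395  0.21498842] [0.05420798 0.05332534 0.02760733] ztop 0.21737917854247485
top c 655 lid mid-extent [ 0.61983741 -0.10404554  0.21517449] [0.0537694  0.05353346 0.0215508 ] ztop 0.21745382907664557
top ring 277 [0.58051639 0.15297608 0.11288239] [0.05390738 0.05341935 0.01165056] 0.11335425497691587
top green 161 [0.5012 0.1352 0.0533] [0.5293 0.183  0.1124]
   head 95 [0.5012 0.1631 0.0902] [0.5288 0.183  0.1124] [0.515  0.1749 0.106 ]
top green 150 [0.5219 0.0074 0.0524] [0.5492 0.0561 0.1124]
   head 87 [0.5219 0.0367 0.0904] [0.5475 0.0561 0.1124] [0.5346 0.0473 0.1063]
top green 144 [ 0.5417 -0.1209  0.0478] [ 0.569  -0.0726  0.1126]
   head 88 [ 0.5417 -0.0917  0.0922] [ 0.5687 -0.0726  0.1126] [ 0.5546 -0.0801  0.1065]
side b 257 lid mid-extent [0.60001103 0.02501819 0.21561356] [0.05649301 0.05832431 0.01104468] ztop 0.21878659176981785
side c 207 lid mid-extent [ 0.61919139 -0.10246399  0.21552608] [0.053783   0.05771059 0.00901728] ztop 0.2191913462285697
side ring 220 [0.57992747 0.1530994  0.11351521] [0.05509698 0.05380456 0.0
[... 642 characters left out ...]
318 az -21.215161717488492 t [-0.01328585  0.0348465   0.06193614] mouth? [0.44104111 0.29156155 0.11239555]
foot [0.35419521 0.32527329 0.04      ] mid [0.39909688 0.30784341 0.07743045]
side 1312 949 o [0.395      0.30653512 0.07365907] el 39.85654389350864 az -18.764568426511186 t [-0.04649301  0.02027354  0.06029963] mouth? [0.43896239 0.29159943 0.11242096]
foot [0.35682507 0.31950459 0.04      ] mid [0.40116289 0.30444135 0.07909292]
both 2435 1859 o [0.395      0.30739793 0.07306465] el 39.75742951479201 az -18.937226495549364 t [-0.04411274  0.02773009  0.06115275] mouth? [0.43988191 0.29199883 0.11253895]
foot [0.35740579 0.3202966  0.04      ] mid [0.40176192 0.3050779  0.07901186]
```

```bash
cat > f.py <<'E'
from m import *
def ray(c,u,v,z):
    d=np.array([(u-c['cx'])/c['fx'],-(v-c['cy'])/c['fy'],-1.])@np.array(c['rotation']).T
    o=np.array(c['position']);return o+d*(z-o[2])/d[2]
def fitf(q,el=np.radians(35),p0=(.305,.077,-.33)):
    def ax(az): return np.array([np.cos(az)*np.cos(el),np.sin(az)*np.cos(el),np.sin(el)])
    def f(p):
        a=ax(p[2]);d=q-np.array([.40,p[0],p[1]]);t=d@a
        res=np.linalg.norm(d-np.outer(t,a),axis=1)-.027
        return res
    # keep cup only
    p=np.array(p0)
    for i in range(6):
        a=ax(p[2]);o=np.array([.40,p[0],p[1]]);tt=(.04-o[2])/a[2]+.0
        t=(q-o)@a-tt
        k=(t>.054)&(t<.12)
        qk=q[k]
        def g(p):
            a=ax(p[2]);d=qk-np.array([.40,p[0],p[1]]);tq=d@a
            return np.linalg.norm(d-np.outer(tq,a),axis=1)-.027
        r=least_squares(g,p,loss='cauchy',f_scale=.001);p=r.x
    a=ax(p[2]);o=np.array([.40,p[0],p[1]]);tt=(.04-o[2])/a[2]
    res=g(p)
    tt_all=(q-o)@a; al=np.linalg.norm(q-o-np.outer(tt_all,a),axis=1)
    tm=np.percentile(tt_all[abs(al-.027)<.003],99.5)
    print('az',np.degrees(p[2]),'n',len(qk),'inl',(abs(res)<.002).sum(),'med',np.median(abs(res)),'foot(z.04)',o+a*tt,'mid',o+a*(tt+.061),'mid from mouth',o+a*(tm-.061))
if __name__=='__main__':
  c=load('top')
  K=[ray(c,*p,.016)[:2] for p in((204.3,250),(245,265.7),(218.3,331),(178.3,314.3))]
  K=np.array(K);print(K,K.mean(0));
  for i in range(4):
    e=K[(i+1)%4]-K[i];print(np.linalg.norm(e),np.degrees(np.arctan2(e[1],e[0])))
  Q=[]
  for n in('top','side'):
    c=load(n);P=cloud(c).reshape(-1,3)
    m=(np.hypot(P[:,0]-.40,P[:,1]-.30)<.10)&(P[:,2]>.04)
    Q.append(P[m]);fitf(Q[-1])
  fitf(np.vstack(Q))
E
python3 f.py
```

```text
[[0.48440027 0.32463263]
 [0.44981708 0.22944003]
 [0.30046531 0.28602223]
 [0.33640193 0.37895086]] [0.39277115 0.30476144]
0.1012799490460883 -109.9659320519654
0.1597106633264063 159.25071291477767
0.09963518745113101 68.85791744910931
0.15765144919980295 -20.15410458761702
az -21.177503091372568 n 890 inl 659 med 0.0010649260378122697 foot(z.04) [0.34719881 0.32780048 0.04      ] mid [0.39379252 0.30974901 0.07498816] mid from mouth [0.39467339 0.30940775 0.07564963]
az -20.372198214135043 n 957 inl 623 med 0.0013466683640075798 foot(z.04) [0.34548579 0.3255744  0.04      ] mid [0.3923286  0.30817959 0.07498816] mid from mouth [0.39213082 0.30825303 0.07484043]
az -21.325356166309668 n 1847 inl 1268 med 0.0013136083136873478 foot(z.04) [0.34666753 0.32731219 0.04      ] mid [0.39321449 0.30914056 0.07498816] mid from mouth [0.39395012 0.30885337 0.07554112]
```

```bash
cat > plan.py <<'E'
from h import *
from scipy.spatial.transform import Rotation as R, Slerp
import json
def down(az):  # tool down, tool x azimuth deg
    a=np.radians(az);x=np.array([np.cos(a),np.sin(a),0]);z=np.array([0,0,-1.]);return np.stack([x,np.cross(z,x),z],1)
def pitch(az,el,flip=1):
    """tool z azimuth az, el degrees below horizontal; x down/back (flip=1)"""
    a=np.radians(az);e=np.radians(el);h=np.array([np.cos(a),np.sin(a),0]);k=np.array([0,0,1.])
    z=h*np.cos(e)-k*np.sin(e); x=flip*(-h*np.sin(e)-k*np.cos(e)); return np.stack([x,np.cross(z,x),z],1)
def rows(tp,tR,n,g,p0=None,R0=None,nd=1,quiet=False,rot0=0.,rot1=1.):
    """n rows to straight target; rotation spread over [rot0,rot1] of the rows"""
    s=bot.read_state();p=np.array(s['position']) if p0 is None else np.array(p0);Rm=np.array(s['tcp_rot']) if R0 is None else R0
    ps=p.copy();Rs=Rm.copy();rv=(R.from_matrix(Rs).inv()*R.from_matrix(tR)).as_rotvec()
    S=[];W=[]
    for i in range(1,n+1):
        f=i/n;fr=np.clip((f-rot0)/(rot1-rot0),0,1)
        pt=ps+(np.array(tp)-ps)*f;Rt=Rs@R.from_rotvec(rv*fr).as_matrix()
        sl=np.round(Rm.T@(pt-p)*1000,nd);w=np.round((R.from_matrix(Rm).inv()*R.from_matrix(Rt)).as_rotvec(),3)
        S.append(sl.tolist());W.append(w.tolist());p=p+Rm@sl/1000;Rm=Rm@R.from_rotvec(w).as_matrix()
    if not quiet:print('max',np.abs(S).max(),np.abs(W).max());print(json.dumps({"grip":[g]*n,"slide":S,"twist":W}))
    return p,Rm
E
python3 - <<'E'
from plan import *
p,Rm=rows([.45,-.25,.36],down(80),10,1,nd=0)
p,Rm=rows([.46,.10,.36],down(125),8,1,p,Rm,nd=0)
p,Rm=rows([.415,.30,.27],down(159.5),6,1,p,Rm,nd=0)
E
```

```text
max 39.0 0.1
{"grip": [1, 1, 1, 1, 1, 1, 1, 1, 1, 1], "slide": [[32.0, -22.0, -14.0], [33.0, -19.0, -14.0], [36.0, -15.0, -13.0], [36.0, -11.0, -14.0], [38.0, -8.0, -14.0], [38.0, -4.0, -14.0], [39.0, -1.0, -14.0], [38.0, 4.0, -13.0], [38.0, 7.0, -14.0], [37.0, 11.0, -14.0]], "twist": [[-0.0, -0.0, -0.1], [-0.0, -0.0, -0.099], [-0.0, -0.0, -0.1], [-0.0, -0.001, -0.099], [-0.001, 0.0, -0.1], [0.0, 0.0, -0.099], [-0.0, 0.0, -0.1], [-0.0, 0.0, -0.099], [-0.0, -0.0, -0.1], [-0.0, -0.0, -0.099]]}
max 44.0 0.099
{"grip": [1, 1, 1, 1, 1, 1, 1, 1], "slide": [[43.0, -6.0, 0.0], [44.0, -2.0, 0.0], [44.0, 2.0, 0.0], [43.0, 6.0, 0.0], [42.0, 11.0, 0.0], [41.0, 15.0, 0.0], [40.0, 19.0, 0.0], [37.0, 22.0, 0.0]], "twist": [[-0.0, -0.0, -0.098], [-0.0, -0.0, -0.098], [-0.0, -0.0, -0.099], [-0.0, -0.0, -0.098], [-0.0, -0.0, -0.098], [-0.0, -0.0, -0.098], [-0.0, -0.0, -0.099], [-0.0, -0.0, -0.098]]}
max 32.0 0.101
{"grip": [1, 1, 1, 1, 1, 1], "slide": [[32.0, 13.0, 15.0], [30.0, 16.0, 15.0], [28.0, 19.0, 15.0], [27.0, 22.0, 15.0], [24.0, 24.0, 15.0], [21.0, 27.0, 15.0]], "twist": [[-0.0, -0.0, -0.1], [0.0, -0.0, -0.101], [0.0, -0.0, -0.1], [0.0, -0.0, -0.1], [0.0, -0.0, -0.101], [0.0, -0.0, -0.1]]}
```

Request:
carry_out:
  grip: [1,1,1,1,1,1,1,1,1,1]
  slide:
    - [32,-22,-14]
    - [33,-19,-14]
    - [36,-15,-14]
    - [36,-11,-14]
    - [38,-8,-14]
    - [38,-4,-14]
    - [39,-1,-14]
    - [38,4,-14]
    - [38,7,-14]
    - [37,11,-14]
  twist:
    - [0,0,-0.1]
    - [0,0,-0.1]
    - [0,0,-0.1]
    - [0,0,-0.1]
    - [0,0,-0.1]
    - [0,0,-0.1]
    - [0,0,-0.1]
    - [0,0,-0.1]
    - [0,0,-0.1]
    - [0,0,-0.1]

```text
time_s: 1.15
position: [0.447, -0.2373, 0.3619]
tcp_rot: [[0.139, 0.99, -0.005], [0.99, -0.139, 0.01], [0.009, -0.006, -1.0]]
force: [1.4, 0.2, -0.3]
opening: 0.999
```

Request:
carry_out:
  grip: [1,1,1,1,1,1,1,1]
  slide:
    - [43,-6,0]
    - [44,-2,0]
    - [44,2,0]
    - [43,6,0]
    - [42,11,0]
    - [41,15,0]
    - [40,19,0]
    - [37,22,0]
  twist:
    - [0,0,-0.1]
    - [0,0,-0.1]
    - [0,0,-0.1]
    - [0,0,-0.1]
    - [0,0,-0.1]
    - [0,0,-0.1]
    - [0,0,-0.1]
    - [0,0,-0.1]

```text
time_s: 1.95
position: [0.4383, 0.1242, 0.366]
tcp_rot: [[-0.639, 0.77, 0.002], [0.77, 0.639, 0.007], [0.005, 0.006, -1.0]]
force: [0.4, 0.5, -0.8]
opening: 1.0
```

Run:
```python
from plan import *
s=bot.read_state();print(s['time_s'],s['position'],s['joint_positions'],s['force'])
p,Rm=rows([.415,.30,.27],down(159.5),8,1,nd=0)
```

```text
1.95 [0.43829697 0.12418443 0.3660401 ] [  1.42603527   7.56337554  93.25470506   0.42758632  79.0819777
 -38.3387067 ] [ 0.42755703  0.47537357 -0.83254644]
max 19.0 0.065
{"grip": [1, 1, 1, 1, 1, 1, 1, 1], "slide": [[19.0, 12.0, 12.0], [18.0, 13.0, 12.0], [17.0, 14.0, 12.0], [16.0, 15.0, 13.0], [15.0, 16.0, 12.0], [14.0, 17.0, 12.0], [13.0, 18.0, 12.0], [11.0, 19.0, 12.0]], "twist": [[0.001, -0.0, -0.065], [0.001, -0.001, -0.065], [0.001, -0.0, -0.065], [0.001, -0.001, -0.065], [0.0, 0.0, -0.065], [0.001, -0.0, -0.065], [0.001, -0.001, -0.065], [0.001, -0.0, -0.065]]}
```

Request:
carry_out:
  grip: [1,1,1,1,1,1,1,1]
  slide:
    - [19,12,12]
    - [18,13,12]
    - [17,14,12]
    - [16,15,13]
    - [15,16,12]
    - [14,17,12]
    - [13,18,12]
    - [11,19,12]
  twist:
    - [0,0,-0.065]
    - [0,0,-0.065]
    - [0,0,-0.065]
    - [0,0,-0.065]
    - [0,0,-0.065]
    - [0,0,-0.065]
    - [0,0,-0.065]
    - [0,0,-0.065]

```text
time_s: 2.75
position: [0.4098, 0.3106, 0.2675]
tcp_rot: [[-0.947, 0.323, 0.004], [0.323, 0.946, 0.008], [-0.001, 0.009, -1.0]]
force: [-0.9, 0.5, 0.3]
opening: 0.997
```

Run:
```python
from f import *
s=bot.read_state();print(s['time_s'],s['position'],s['joint_positions'],s['force'])
c=snap('wrist','w1.png');P=cloud(c).reshape(-1,3)
m=(np.hypot(P[:,0]-.40,P[:,1]-.30)<.10)&(P[:,2]>.05)&(P[:,2]<.15)
print(m.sum());fitf(P[m])
```

```text
2.75 [0.40975132 0.31061194 0.26749797] [ 24.50276671  18.30703614  94.94962801   0.34803666  66.33935593
 -46.81047443] [-0.93565676  0.53404126  0.29671346]
7146
az -20.43690242908246 n 4934 inl 4422 med 0.00040374074534645955 foot(z.04) [0.34415748 0.32612964 0.04      ] mid [0.39098062 0.30868194 0.07498816] mid from mouth [0.39172577 0.30840427 0.07554497]
```

View pics/w1.png

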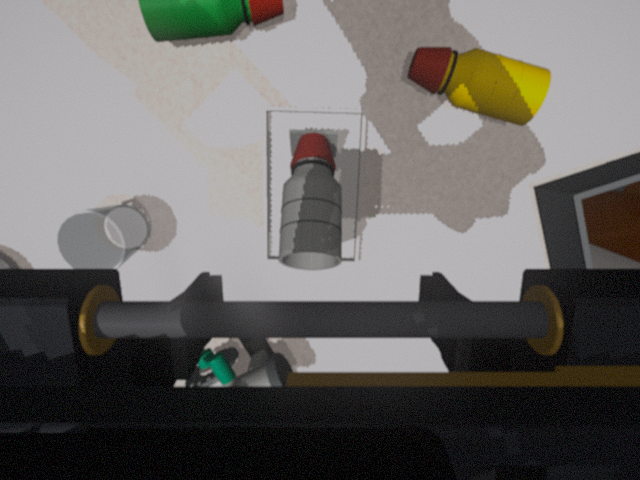

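Run:
```python
from plan import *
p,Rm=rows([.4133,.3002,.125],down(159.6),7,1,nd=0)
```

```text
max 21.0 0.005
{"grip": [1, 1, 1, 1, 1, 1, 1], "slide": [[-1.0, -2.0, 20.0], [-2.0, -1.0, 20.0], [-1.0, -2.0, 20.0], [-1.0, -2.0, 20.0], [-2.0, -1.0, 20.0], [-1.0, -2.0, 20.0], [-1.0, -1.0, 21.0]], "twist": [[0.001, -0.0, 0.004], [0.002, -0.001, 0.005], [0.001, -0.0, 0.004], [0.001, -0.0, 0.005], [0.002, -0.001, 0.004], [0.001, -0.0, 0.004], [0.001, -0.001, 0.005]]}
```

Request:
carry_out:
  grip: [1,1,1,1,1,1,1,1]
  slide:
    - [-1,-2,20]
    - [-2,-1,20]
    - [-1,-2,20]
    - [-1,-2,20]
    - [-2,-1,20]
    - [-1,-2,20]
    - [-1,-1,20]
    - [0,0,0]
  twist:
    - [0,0,0.004]
    - [0.002,0,0.004]
    - [0.002,0,0.004]
    - [0.002,0,0.004]
    - [0.002,0,0.004]
    - [0,0,0.004]
    - [0,0,0.004]
    - [0,0,0]

```text
time_s: 3.6
position: [0.4127, 0.3006, 0.1202]
tcp_rot: [[-0.938, 0.346, -0.003], [0.346, 0.938, 0.001], [0.003, -0.0, -1.0]]
force: [0.3, -0.2, -0.3]
opening: 0.997
```

Run:
```python
from plan import *
s=bot.read_state();print(s['time_s'],s['position'],s['force'])
p,Rm=rows([.4133,.3002,.0728],down(159.6),4,1)
```

```text
3.6 [0.41271293 0.30062844 0.12018646] [ 0.27832918 -0.22809255 -0.30072518]
max 11.9 0.001
{"grip": [1, 1, 1, 1], "slide": [[-0.2, -0.0, 11.8], [-0.2, -0.1, 11.9], [-0.2, -0.0, 11.8], [-0.2, -0.1, 11.9]], "twist": [[-0.0, -0.001, 0.001], [-0.0, -0.0, 0.0], [-0.0, -0.001, 0.001], [-0.0, -0.001, 0.001]]}
```

Precisely aligned; descend and close.

Request:
carry_out:
  grip: [1,1,1,1,1]
  slide:
    - [0,0,12]
    - [0,0,12]
    - [0,0,12]
    - [0,0,11]
    - [0,0,0]
  twist:
    - [0,0,0]
    - [0,0,0]
    - [0,0,0]
    - [0,0,0]
    - [0,0,0]

```text
time_s: 4.1
position: [0.4147, 0.3014, 0.0721]
tcp_rot: [[-0.938, 0.346, 0.002], [0.346, 0.938, 0.003], [-0.001, 0.003, -1.0]]
force: [0.2, 0.3, 0.3]
opening: 0.999
```

Request:
carry_out:
  grip: [-1,-1,-1,-1,-1,-1,-1,-1]
  slide:
    - [0,0,0]
    - [0,0,0]
    - [0,0,0]
    - [0,0,0]
    - [0,0,0]
    - [0,0,0]
    - [0,0,0]
    - [0,0,0]
  twist:
    - [0,0,0]
    - [0,0,0]
    - [0,0,0]
    - [0,0,0]
    - [0,0,0]
    - [0,0,0]
    - [0,0,0]
    - [0,0,0]

```text
time_s: 4.9
position: [0.4153, 0.3013, 0.0736]
tcp_rot: [[-0.939, 0.345, 0.004], [0.345, 0.939, 0.003], [-0.003, 0.004, -1.0]]
force: [-0.1, -0.3, 0.7]
opening: 0.615
```

Run:
```python
from plan import *
s=bot.read_state();print(s['time_s'],s['position'],s['force'],s['moment'],s['opening'],s['opening']*87)
c=snap('wrist','w2.png')
```

```text
4.9 [0.41529778 0.30132587 0.07360509] [-0.10126484 -0.26192217  0.73629558] [-0.06086031 -0.17368473  0.06117194] 0.615121205066847 53.515544840815686
```

View pics/w2.png

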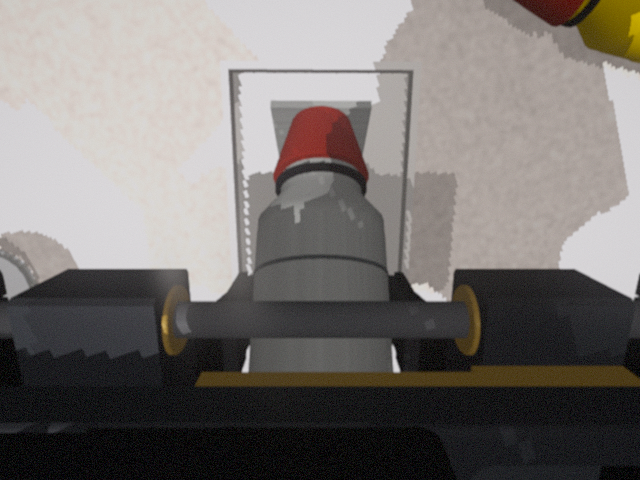

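Run:
```python
from plan import *
Rt=pitch(8.7,35);d=Rt[:,2]
G=np.array([.44,.25,.27]);
p,Rm=rows([.4153,.3013,.20],np.array(bot.read_state()['tcp_rot']),7,-1,nd=0)
p,Rm=rows(G+.019*d,Rt,11,-1,p,Rm,nd=0)
print(p,Rm)
```

```text
max 18.0 0.0
{"grip": [-1, -1, -1, -1, -1, -1, -1], "slide": [[-0.0, 0.0, -18.0], [-0.0, 0.0, -18.0], [-0.0, 0.0, -18.0], [-0.0, 0.0, -18.0], [-0.0, 0.0, -18.0], [-0.0, 0.0, -18.0], [-0.0, 0.0, -18.0]], "twist": [[0.0, 0.0, 0.0], [0.0, 0.0, 0.0], [0.0, 0.0, 0.0], [0.0, 0.0, 0.0], [0.0, 0.0, 0.0], [0.0, 0.0, 0.0], [0.0, 0.0, 0.0]]}
max 7.0 0.085
{"grip": [-1, -1, -1, -1, -1, -1, -1, -1, -1, -1, -1], "slide": [[-5.0, -3.0, -5.0], [-5.0, -3.0, -5.0], [-6.0, -3.0, -5.0], [-6.0, -3.0, -4.0], [-6.0, -4.0, -4.0], [-6.0, -3.0, -3.0], [-6.0, -4.0, -3.0], [-7.0, -4.0, -3.0], [-6.0, -4.0, -2.0], [-7.0, -5.0, -1.0], [-6.0, -4.0, -1.0]], "twist": [[-0.022, -0.085, -0.042], [-0.021, -0.085, -0.043], [-0.022, -0.085, -0.042], [-0.022, -0.085, -0.042], [-0.022, -0.085, -0.043], [-0.021, -0.085, -0.042], [-0.022, -0.085, -0.042], [-0.022, -0.085, -0.043], [-0.021, -0.085, -0.042], [-0.022, -0.085, -0.042], [-0.022, -0.085, -0.043]]}
[0.45561373 0.25263238 0.2590853 ] [[-5.67122457e-01 -1.51458626e-01  8.09587798e-01]
 [-8.69387242e-02  9.88463597e-01  1.24021675e-01]
 [-8.19032220e-01 -4.90529700e-05 -5.73747524e-01]]
```

Request:
carry_out:
  grip: [-1,-1,-1,-1,-1,-1,-1,-1]
  slide:
    - [0,0,-8]
    - [0,0,-12]
    - [0,0,-18]
    - [0,0,-18]
    - [0,0,-18]
    - [0,0,-18]
    - [0,0,-18]
    - [0,0,-18]
  twist:
    - [0,0,0]
    - [0,0,0]
    - [0,0,0]
    - [0,0,0]
    - [0,0,0]
    - [0,0,0]
    - [0,0,0]
    - [0,0,0]

```text
time_s: 5.75
position: [0.412, 0.3008, 0.2087]
tcp_rot: [[-0.938, 0.346, -0.001], [0.346, 0.938, 0.002], [0.002, 0.002, -1.0]]
force: [0.1, 0.6, -2.3]
opening: 0.619
```

Request:
carry_out:
  grip: [-1,-1,-1,-1,-1,-1,-1,-1,-1,-1,-1,-1]
  slide:
    - [-5,-3,-5]
    - [-5,-3,-5]
    - [-6,-3,-5]
    - [-6,-3,-4]
    - [-6,-4,-4]
    - [-6,-3,-3]
    - [-6,-4,-3]
    - [-7,-4,-3]
    - [-6,-4,-2]
    - [-7,-5,-1]
    - [-6,-4,-1]
    - [0,0,0]
  twist:
    - [-0.022,-0.085,-0.042]
    - [-0.022,-0.085,-0.042]
    - [-0.022,-0.085,-0.042]
    - [-0.022,-0.085,-0.042]
    - [-0.022,-0.085,-0.042]
    - [-0.022,-0.085,-0.042]
    - [-0.022,-0.085,-0.042]
    - [-0.022,-0.085,-0.042]
    - [-0.022,-0.085,-0.042]
    - [-0.022,-0.085,-0.042]
    - [-0.022,-0.085,-0.042]
    - [0,0,0]

```text
time_s: 6.95
position: [0.4531, 0.2556, 0.3139]
tcp_rot: [[-0.655, -0.086, 0.75], [-0.048, 0.996, 0.073], [-0.754, 0.012, -0.657]]
force: [0.6, 0.0, -2.2]
opening: 0.622
```

Run:
```python
from plan import *
s=bot.read_state();print(s['time_s'],s['position'],s['tcp_rot'],s['joint_positions'],s['force'],s['opening'])
c=snap('wrist','w3.png');c=snap('side','s3.png')
```

```text
6.95 [0.45305517 0.25555449 0.31392017] [[-0.65548427 -0.08604502  0.75029103]
 [-0.04766921  0.99622108  0.07260309]
 [-0.75370287  0.0118244  -0.65710894]] [ 26.11696025   7.93603854 122.76307735 -81.83351252  15.53383785
   6.29381637] [ 0.57096907  0.00919563 -2.22388535] 0.6216465663013874
```

View pics/s3.png

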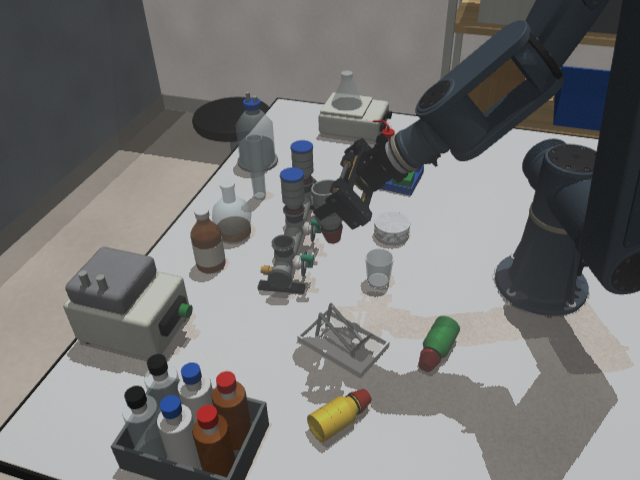

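View pics/w3.png

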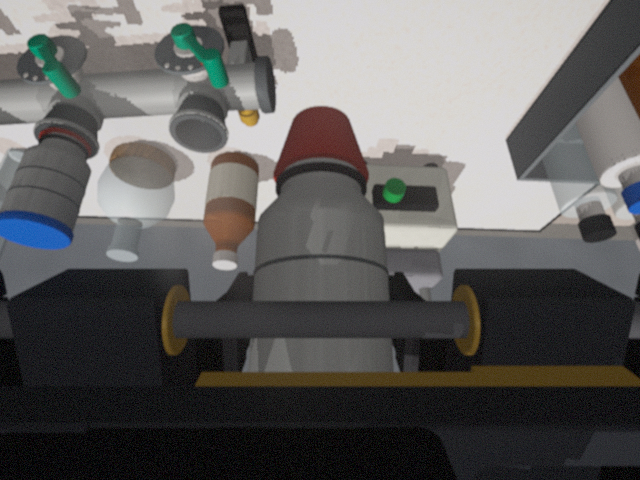

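The funnel is held well: the wrist view shows it between the pads, foot forward at (320,140). But q4 is at its limit (−82°), so this approach azimuth doesn't suit the arm. I'll fit a kinematic model and choose a feasible placing azimuth.

```bash
cat > kin.py <<'E'
from plan import *
from scipy.optimize import least_squares
D=np.radians
def Ry(a):return R.from_euler('y',a).as_matrix()
def Rz(a):return R.from_euler('z',a).as_matrix()
LO=np.array([-176.69,-43.24,12.49,-82,0,-163.58]);HI=np.array([176.69,126.21,139.97,262,151.66,163.58])
def fk(q,k):
    q=np.radians(q);d1,L2,L3,Dt,s,e3=k
    A=Rz(q[0]); p=np.array([0,s,d1])
    B=Ry(q[1]); p=p+B@[0,0,L2]
    C=Ry(q[1]+q[2]); p=p+C@[e3,0,L3]
    W=C@Rz(S4*q[3])@Ry(q[4]); 
    p=p+W@[0,0,Dt]
    return A@p, A@W@Rz(q[5]*S6+OFF)
S4=1;S6=1;OFF=np.pi/2
data=[([-77.262385,30.2664348,82.1381766,-.00149,67.6913923,-10.2265],[.24374947,-.57490185,.2218071],None),
([1.42603527,7.56337554,93.25470506,.42758632,79.0819777,-38.3387067],[.43829697,.12418443,.3660401],None),
([24.50276671,18.30703614,94.94962801,.34803666,66.33935593,-46.81047443],[.40975132,.31061194,.26749797],None),
([26.11696025,7.93603854,122.76307735,-81.83351252,15.53383785,6.29381637],[.45305517,.25555449,.31392017],np.array([[-0.65548427,-0.08604502,0.75029103],[-0.04766921,0.99622108,0.07260309],[-0.75370287,0.0118244,-0.65710894]]))]
import os
if os.path.exists('kdata.npy'):
    for r in np.load('kdata.npy'): data.append((r[:6],r[6:9],r[9:].reshape(3,3)))
r=least_squares(lambda k:np.concatenate([fk(q,k)[0]-p for q,p,_ in data]),[.286,.52,.38,.369,.11,0])
K=r.x
def ik(p,Rt,q0):
    f=lambda q:np.concatenate([(fk(q,K)[0]-p)*1000,(R.from_matrix(Rt).inv()*R.from_matrix(fk(q,K)[1])).as_rotvec()*200])
    s=least_squares(f,np.clip(q0,LO+.5,HI-.5),bounds=(LO,HI),x_scale=30);return s.x,np.linalg.norm(s.fun)
if __name__=='__main__':
    print(K,np.abs(r.fun).max()); 
    for q,p,Rr in data:
        if Rr is not None: print(fk(q,K)[1].round(3),Rr.round(3))
E
python3 kin.py
```

```text
[0.2742     0.58800002 0.3917     0.30546201 0.111      0.11410001] 6.461406076851972e-09
[[-0.655 -0.086  0.75 ]
 [-0.048  0.996  0.073]
 [-0.754  0.012 -0.657]] [[-0.655 -0.086  0.75 ]
 [-0.048  0.996  0.073]
 [-0.754  0.012 -0.657]]
```

Run:
```python
from kin import *
rng=np.random.default_rng(0)
G=np.array([.5803,.1531,.178])
for az in range(20,-130,-15):
    Rt=pitch(az,35);best=[]
    for t in range(25):
        q0=LO+rng.random(6)*(HI-LO);q0[0]=rng.uniform(-30,90);q0[1]=rng.uniform(0,80);q0[2]=rng.uniform(60,130)
        q,e=ik(G+.019*Rt[:,2],Rt,q0)
        if e<.1 and not any(np.abs(q-b).max()<2 for b in best):best.append(q)
    for b in best:print(az,b.round(1),'margin',np.minimum(b-LO,HI-b).min().round(1))
```

```text
20 [ -6.2  35.9 127.1 146.1  40.3 101.4] margin 12.8
5 [  3.5  36.  126.6 178.   37.5  90.7] margin 13.4
-10 [ 12.9  36.2 122.4 212.8  36.   76.1] margin 17.5
-25 [ 20.   37.1 115.8 246.3  39.3  59.4] margin 15.7
-55 [ 26.4  41.3  98.7 -71.2  58.8  42. ] margin 10.8
-70 [ 26.5  44.2  89.5 -59.5  70.8  40.5] margin 22.5
-85 [ 25.3  47.3  80.6 -50.8  82.6  41.7] margin 31.2
-100 [ 23.   50.4  72.2 -43.5  93.9  44.9] margin 38.5
-115 [ 20.   53.2  64.7 -36.7 104.1  49.9] margin 45.3
```

```bash
cat > path.py <<'E'
from kin import *
def chain(way,ns,g,q0=None,nd=0):
    s=bot.read_state();p=np.array(s['position']);Rm=np.array(s['tcp_rot']);q=np.array(s['joint_positions'])
    for (tp,tR),n in zip(way,ns):
        rv=(R.from_matrix(Rm).inv()*R.from_matrix(tR)).as_rotvec();print('seg rot',np.degrees(np.linalg.norm(rv)))
        for i in range(1,n+1):
            q2,e=ik(p+(np.array(tp)-p)*i/n,Rm@R.from_rotvec(rv*i/n).as_matrix(),q)
            if i%3==0 or i==n or e>.1: print(q2.round(1),'err',round(e,2),'step',np.abs(q2-q).max().round(1))
            q=q2
        p,Rm=rows(tp,tR,n,g,p,Rm,nd=nd)
    return p,Rm
E
python3 - <<'E'
from path import *
A=pitch(-45,75);B=pitch(-81.3,35)
chain([([.45,.28,.30],A),(np.array([.52,.22,.30])+.019*B[:,2],B)],[12,12],-1)
E
```

```text
seg rot 59.41417256322712
[ 29.9   9.3 114.6 -47.6  29.1 -14.5] err 0.0 step 7.5
[ 30.9  11.5 106.6 -33.1  42.8 -16.9] err 0.0 step 4.5
[ 30.1  14.3  99.1 -23.5  55.3 -15. ] err 0.0 step 4.0
[ 28.1  17.4  92.4 -15.7  66.5 -11.1] err 0.0 step 3.6
max 2.0 0.062
{"grip": [-1, -1, -1, -1, -1, -1, -1, -1, -1, -1, -1, -1], "slide": [[1.0, 2.0, 1.0], [1.0, 2.0, 0.0], [1.0, 2.0, 1.0], [1.0, 2.0, 0.0], [1.0, 2.0, 1.0], [1.0, 2.0, 0.0], [1.0, 2.0, 1.0], [2.0, 1.0, 0.0], [1.0, 2.0, 0.0], [2.0, 2.0, 1.0], [1.0, 1.0, 0.0], [2.0, 2.0, 1.0]], "twist": [[0.04, 0.045, 0.062], [0.039, 0.046, 0.062], [0.04, 0.045, 0.062], [0.039, 0.045, 0.062], [0.04, 0.046, 0.062], [0.039, 0.045, 0.062], [0.04, 0.045, 0.062], [0.039, 0.046, 0.062], [0.04, 0.045, 0.062], [0.039, 0.045, 0.062], [0.04, 0.046, 0.062], [0.039, 0.045, 0.062]]}
seg rot 53.52537231907144
[ 31.1  21.2  90.1 -26.5  70.9   3.8] err 0.0 step 4.7
[ 33.   25.9  87.2 -35.4  77.2  16.4] err 0.0 step 4.0
[ 33.8  31.3  83.7 -42.5  84.6  27. ] err 0.0 step 3.3
[ 33.4  37.2  79.7 -48.2  92.7  35.7] err 0.0 step 2.7
max 8.0 0.057
{"grip": [-1, -1, -1, -1, -1, -1, -1, -1, -1, -1, -1, -1], "slide": [[-8.0, -0.0, 3.0], [-8.0, 0.0, 4.0], [-8.0, 1.0, 4.0], [-7.0, 1.0, 4.0], [-8.0, 2.0, 5.0], [-6.0, 2.0, 5.0], [-7.0, 2.0, 5.0], [-6.0, 3.0, 6.0], [-5.0, 4.0, 6.0], [-5.0, 4.0, 6.0], [-5.0, 4.0, 6.0], [-4.0, 4.0, 7.0]], "twist": [[0.031, -0.056, 0.044], [0.031, -0.056, 0.044], [0.031, -0.057, 0.044], [0.031, -0.056, 0.045], [0.031, -0.056, 0.044], [0.031, -0.056, 0.044], [0.031, -0.056, 0.044], [0.031, -0.056, 0.044], [0.03, -0.057, 0.044], [0.031, -0.056, 0.044], [0.031, -0.056, 0.044], [0.031, -0.056, 0.045]]}
```

Request:
carry_out:
  grip: [-1,-1,-1,-1,-1,-1,-1,-1,-1,-1,-1,-1]
  slide:
    - [1,2,1]
    - [1,2,0]
    - [1,2,1]
    - [1,2,0]
    - [1,2,1]
    - [1,2,0]
    - [1,2,1]
    - [2,1,0]
    - [1,2,0]
    - [2,2,1]
    - [1,1,0]
    - [2,2,1]
  twist:
    - [0.04,0.045,0.062]
    - [0.04,0.045,0.062]
    - [0.04,0.045,0.062]
    - [0.04,0.045,0.062]
    - [0.04,0.045,0.062]
    - [0.04,0.045,0.062]
    - [0.04,0.045,0.062]
    - [0.04,0.045,0.062]
    - [0.04,0.045,0.062]
    - [0.04,0.045,0.062]
    - [0.04,0.045,0.062]
    - [0.04,0.045,0.062]

```text
time_s: 8.25
position: [0.4398, 0.2785, 0.2847]
tcp_rot: [[-0.671, 0.73, 0.131], [0.703, 0.682, -0.201], [-0.236, -0.043, -0.971]]
force: [-0.1, 0.1, -2.9]
opening: 0.619
```

Run:
```python
from path import *
s=bot.read_state();print(s['time_s'],s['position'],s['joint_positions'],s['opening'])
B=pitch(-81.3,35)
chain([(np.array([.55,.19,.28])+.019*B[:,2],B)],[12],-1)
```

```text
8.25 [0.43981401 0.27845407 0.28469042] [ 28.16510457  18.84929192  92.60508629 -14.95992796  68.00868697
  -9.64236477] 0.6193651187422485
seg rot 52.7393680202529
[ 29.9  22.6  90.4 -25.8  71.1   3.9] err 0.0 step 4.4
[ 30.8  27.3  87.6 -35.2  75.9  16. ] err 0.0 step 3.8
[ 30.8  32.8  84.3 -43.2  82.   26.4] err 0.0 step 3.3
[ 29.8  38.7  80.1 -49.9  88.9  35.1] err 0.0 step 2.7
max 12.0 0.058
{"grip": [-1, -1, -1, -1, -1, -1, -1, -1, -1, -1, -1, -1], "slide": [[-12.0, 1.0, 4.0], [-12.0, 2.0, 5.0], [-11.0, 2.0, 6.0], [-11.0, 3.0, 6.0], [-11.0, 3.0, 6.0], [-9.0, 5.0, 7.0], [-10.0, 4.0, 8.0], [-8.0, 6.0, 8.0], [-8.0, 6.0, 8.0], [-7.0, 6.0, 8.0], [-7.0, 7.0, 9.0], [-5.0, 8.0, 9.0]], "twist": [[0.026, -0.057, 0.044], [0.026, -0.057, 0.044], [0.026, -0.057, 0.044], [0.026, -0.058, 0.045], [0.025, -0.057, 0.044], [0.026, -0.057, 0.044], [0.026, -0.057, 0.044], [0.026, -0.057, 0.044], [0.026, -0.057, 0.044], [0.026, -0.058, 0.044], [0.026, -0.057, 0.044], [0.026, -0.057, 0.044]]}
```

Request:
carry_out:
  grip: [-1,-1,-1,-1,-1,-1,-1,-1,-1,-1,-1,-1]
  slide:
    - [-12,1,4]
    - [-12,2,5]
    - [-11,2,6]
    - [-11,3,6]
    - [-11,3,6]
    - [-9,5,7]
    - [-10,4,8]
    - [-8,6,8]
    - [-8,6,8]
    - [-7,6,8]
    - [-7,7,9]
    - [-5,8,9]
  twist:
    - [0.026,-0.057,0.044]
    - [0.026,-0.057,0.044]
    - [0.026,-0.057,0.044]
    - [0.026,-0.057,0.044]
    - [0.026,-0.057,0.044]
    - [0.026,-0.057,0.044]
    - [0.026,-0.057,0.044]
    - [0.026,-0.057,0.044]
    - [0.026,-0.057,0.044]
    - [0.026,-0.057,0.044]
    - [0.026,-0.057,0.044]
    - [0.026,-0.057,0.044]

```text
time_s: 9.45
position: [0.5523, 0.1735, 0.2536]
tcp_rot: [[-0.074, 0.993, 0.091], [0.554, 0.117, -0.824], [-0.829, -0.01, -0.559]]
force: [0.1, 0.3, -2.6]
opening: 0.62
```

Run:
```python
from path import *
s=bot.read_state();print(s['time_s'],s['position'],s['joint_positions'],s['opening'])
B=pitch(-81.3,35)
chain([(np.array([.5803,.1531,.245])+.019*B[:,2],B)],[6],-1)
c=snap('wrist','w4.png');c=snap('side','s4.png');c=snap('top','t4.png')
```

```text
9.45 [0.55232031 0.17350048 0.25361972] [ 29.56978501  40.78358606  79.27617578 -49.61097746  90.1736672
  36.60695044] 0.6199845738245435
seg rot 2.2852623421627793
[ 27.6  41.   80.2 -50.8  87.   36.2] err 0.0 step 1.0
[ 25.7  41.3  81.1 -52.   83.9  35.7] err 0.0 step 1.0
max 8.0 0.006
{"grip": [-1, -1, -1, -1, -1, -1], "slide": [[-1.0, 4.0, 7.0], [-1.0, 5.0, 7.0], [-1.0, 4.0, 8.0], [-1.0, 4.0, 7.0], [-1.0, 4.0, 7.0], [-1.0, 4.0, 7.0]], "twist": [[-0.006, 0.003, -0.002], [-0.005, 0.003, -0.002], [-0.006, 0.003, -0.002], [-0.006, 0.002, -0.001], [-0.006, 0.003, -0.002], [-0.005, 0.003, -0.002]]}
```

View pics/s4.png

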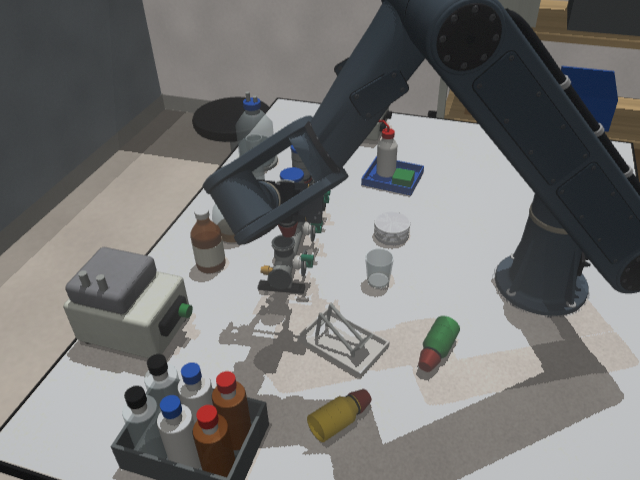

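View pics/w4.png

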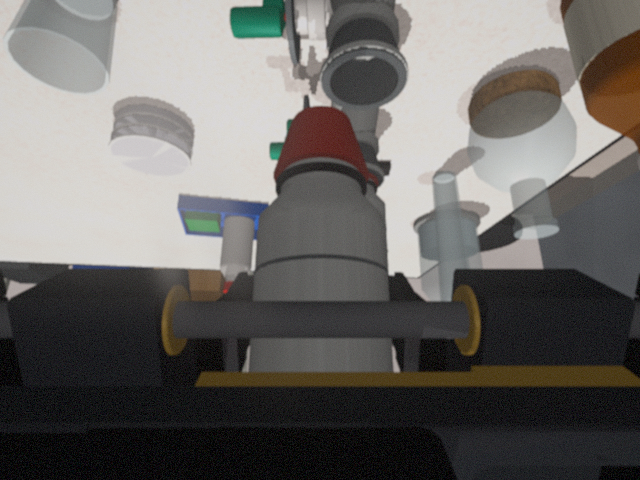

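View pics/t4.png

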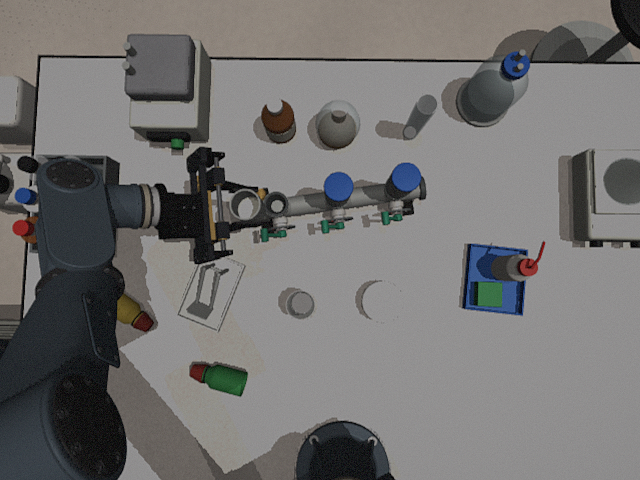

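```bash
cat > ff.py <<'E'
from plan import *
from scipy.optimize import least_squares
S=np.array([0,30,30.01,40,52,122])/1000;RR=np.array([14,22,18,18,27,27])/1000
def tool_cloud(c):
    P=cloud(c); s=bot.read_state(); return P
def fit_funnel(c,Rt,pt,s0=.090):
    """fit in tool frame: returns foot point, axis (foot->mouth) in tool frame"""
    P=(cloud(c).reshape(-1,3)-pt)@Rt  # tool coords
    P=P[c['depth'].reshape(-1)>0]
    e=np.radians(35); a0=np.array([-np.cos(e),0,-np.sin(e)]) # guess
    g=np.array([0,0,-.019])
    def un(p):
        a=a0+p[0]*np.array([-np.sin(e),0,np.cos(e)])+p[1]*np.array([0,1,0]);a/=np.linalg.norm(a)
        return a,np.array([0,p[2],-.019+p[3]])-a*(s0+p[4])
    def resid(p,Q):
        a,f=un(p);d=Q-f;t=d@a;r=np.linalg.norm(d-np.outer(t,a),axis=1)
        # distance to profile polyline
        best=np.full(len(Q),9.);pr=np.array([[0,0],*zip(S,RR)])
        for A,B in zip(pr[:-1],pr[1:]):
            v=B-A;w=np.stack([t,r],1)-A;u=np.clip(w@v/(v@v),0,1);best=np.minimum(best,np.linalg.norm(w-u[:,None]*v,axis=1))
        return best
    p=np.zeros(5)
    for th in (.012,.006,.004,.003):
        a,f=un(p);d=P-f;t=d@a
        k=(t>-.004)&(t<.085)&(resid(p,P)<th);Q=P[k]
        r=least_squares(lambda x:resid(x,Q),p,loss='soft_l1',f_scale=.001);p=r.x
    a,f=un(p);return a,f,p,len(Q),np.sqrt(np.mean(r.fun**2))
E
python3 - <<'E'
from ff import *
c=load('wrist');s=bot.read_state();Rt=np.array(s['tcp_rot']);pt=np.array(s['position'])
# camera pose saved from read_state at that time
a,f,p,n,e=fit_funnel(c,Rt,pt);print('a',a,'f',f,'p',p,n,e)
print('world foot',pt+Rt@f,'axis',Rt@a)
X=cloud(c).reshape(-1,3);m=(np.hypot(X[:,0]-.58,X[:,1]-.153)<.04)&(abs(X[:,2]-.115)<.006)
q=X[m];print(n,m.sum(),(q.max(0)+q.min(0))/2,q.max(0)-q.min(0),np.percentile(q[:,2],[5,50,95]))
np.savez('grasp.npz',a=a,f=f)
E
```

```text
a [-0.81843768 -0.00400643 -0.57458134] f [ 0.07260435 -0.00046882  0.03311334] p [-0.00123292 -0.00400647 -0.00082424  0.0011417  -0.00128909] 18156 0.0006621212482476352
world foot [0.54882649 0.18635164 0.17389743] axis [0.00830446 0.01758124 0.99981095]
18156 3063 [0.5789652  0.15278282 0.11321389] [0.05456435 0.05520345 0.00841314] [0.11020804 0.11487892 0.116293  ]
```

```bash
cat > tgt.py <<'E'
from path import *
def target(foot):
    g=np.load('grasp.npz');a,f=g['a'],g['f'];Rt=pitch(-81.3,35)
    v=Rt@a;k=np.cross(v,[0,0,1]);Rt=R.from_rotvec(k).as_matrix()@Rt
    return np.array(foot)-Rt@f,Rt
def where():
    g=np.load('grasp.npz');s=bot.read_state();Rt=np.array(s['tcp_rot']);print('t',s['time_s'],'foot',(np.array(s['position'])+Rt@g['f']).round(4),'axis',(Rt@g['a']).round(4),'F',s['force'].round(1),'M',s['moment'].round(2),s['opening'].round(3))
E
python3 - <<'E'
from tgt import *
where()
p,Rt=target([.5793,.1528,.145]);chain([(p,Rt)],[7],-1)
E
```

```text
Traceback (most recent call last):
  File "tgt.py", line 7, in where
    g=np.load('grasp.npz');s=bot.read_state();Rt=np.array(s['tcp_rot']);print('t',s['time_s'],'foot',(np.array(s['position'])+Rt@g['f']).round(4),'axis',(Rt@g['a']).round(4),'F',s['force'].round(1),'M',s['moment'].round(2),s['opening'].round(3))
                                                                                                                                                                                                                               ^^^^^^^^^^^^^^^^^^
AttributeError: 'float' object has no attribute 'round'
```

```bash
sed -i "s/s\['opening'\].round(3)/round(s['opening'],3)/" tgt.py
python3 - <<'E'
from tgt import *
where()
p,Rt=target([.5793,.1528,.145]);chain([(p,Rt)],[7],-1)
E
```

```text
t 9.6 foot [0.5488 0.1864 0.1739] axis [0.0083 0.0176 0.9998] F [-0.1 -0.4 -2. ] M [ 0.86  0.02 -0.01] 0.617
seg rot 2.181869381399418
[ 27.9  41.3  80.3 -50.5  87.2  36.4] err 0.0 step 1.0
[ 26.3  41.9  81.1 -51.6  84.3  36.4] err 0.0 step 0.9
[ 25.7  42.2  81.3 -51.9  83.4  36.4] err 0.0 step 0.9
max 7.0 0.005
{"grip": [-1, -1, -1, -1, -1, -1, -1], "slide": [[0.0, 4.0, 7.0], [1.0, 3.0, 7.0], [-0.0, 4.0, 7.0], [0.0, 4.0, 6.0], [0.0, 4.0, 7.0], [1.0, 3.0, 7.0], [-0.0, 4.0, 7.0]], "twist": [[-0.005, 0.002, -0.001], [-0.004, 0.003, -0.002], [-0.005, 0.002, -0.001], [-0.005, 0.002, -0.002], [-0.005, 0.003, -0.001], [-0.004, 0.002, -0.002], [-0.005, 0.002, -0.001]]}
```

Request:
carry_out:
  grip: [-1,-1,-1,-1,-1,-1,-1,-1]
  slide:
    - [0,4,7]
    - [1,3,7]
    - [0,4,7]
    - [0,4,6]
    - [0,4,7]
    - [1,3,7]
    - [0,4,7]
    - [0,0,0]
  twist:
    - [-0.005,0.002,-0.001]
    - [-0.005,0.002,-0.002]
    - [-0.005,0.002,-0.001]
    - [-0.005,0.002,-0.002]
    - [-0.005,0.002,-0.001]
    - [-0.005,0.002,-0.002]
    - [-0.005,0.002,-0.001]
    - [0,0,0]

```text
time_s: 10.4
position: [0.5838, 0.1366, 0.2225]
tcp_rot: [[-0.092, 0.988, 0.128], [0.571, 0.158, -0.806], [-0.816, -0.001, -0.578]]
force: [-0.1, -0.0, -3.0]
opening: 0.618
```

Run:
```python
from tgt import *; from ff import *
where()
s=bot.read_state();c=snap('wrist','w5.png');Rt=np.array(s['tcp_rot']);pt=np.array(s['position'])
a,f,p,n,e=fit_funnel(c,Rt,pt);print('a',a,'f',f,n,e); print('foot',pt+Rt@f,Rt@a)
X=cloud(c).reshape(-1,3);m=(np.hypot(X[:,0]-.58,X[:,1]-.153)<.04)&(abs(X[:,2]-.113)<.006)
q=X[m];print(m.sum(),q.max(0),q.min(0))
np.savez('grasp.npz',a=a,f=f)
p,Rt=target([.5793,.1528,.105]);chain([(p,Rt)],[8],-1,nd=1)
c=snap('side','s5.png')
```

```text
t 10.4 foot [0.581  0.1513 0.1441] axis [-0.0027 -0.005   1.    ] F [-0.1 -0.  -3. ] M [ 0.86  0.04 -0.07] 0.618
a [-8.19572242e-01 -3.55628371e-04 -5.72975753e-01] f [ 0.07347028 -0.00116474  0.03361378] 18161 0.0006587975270792964
foot [0.58026495 0.15126546 0.14308205] [ 0.00119567 -0.00635389  0.9999791 ]
4942 [0.60632049 0.18054493 0.11730885] [0.55163056 0.12678026 0.107002  ]
seg rot 0.5161013301873454
[ 25.6  43.2  81.9 -52.2  82.   37.7] err 0.0 step 0.4
[ 25.7  44.4  82.2 -52.4  81.3  39. ] err 0.0 step 0.4
[ 25.8  45.2  82.3 -52.5  80.9  39.8] err 0.0 step 0.4
max 4.1 0.001
{"grip": [-1, -1, -1, -1, -1, -1, -1, -1], "slide": [[4.0, -0.1, 2.6], [4.1, -0.1, 2.5], [4.0, -0.0, 2.6], [4.0, -0.1, 2.6], [4.0, -0.1, 2.5], [4.1, -0.1, 2.6], [4.0, -0.1, 2.5], [4.1, -0.0, 2.6]], "twist": [[0.001, -0.001, 0.0], [0.0, -0.001, 0.001], [0.001, -0.0, 0.0], [0.0, -0.001, 0.001], [0.001, -0.001, 0.0], [0.001, -0.001, 0.001], [0.0, -0.001, 0.0], [0.001, -0.001, 0.001]]}
```

View pics/w5.png

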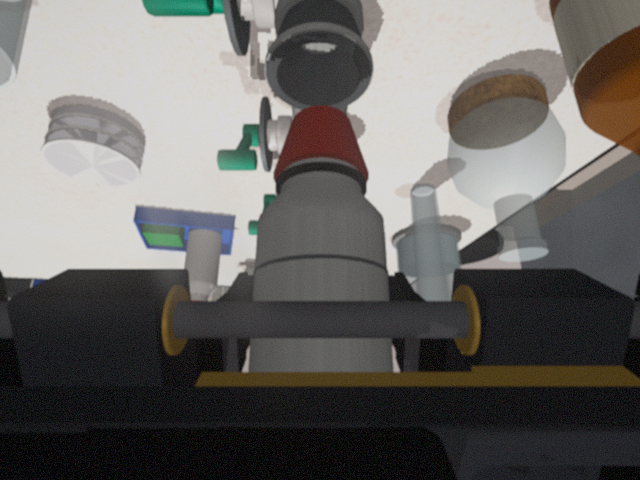

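Request:
carry_out:
  grip: [-1,-1,-1,-1,-1,-1,-1,-1,-1]
  slide:
    - [4,-0.1,2.6]
    - [4,-0.1,2.6]
    - [4,0,2.6]
    - [4,-0.1,2.6]
    - [4,-0.1,2.6]
    - [4,-0.1,2.6]
    - [4,-0.1,2.6]
    - [4,0,2.6]
    - [0,0,0]
  twist:
    - [0.001,-0.001,0]
    - [0,-0.001,0.001]
    - [0.001,0,0]
    - [0,-0.001,0.001]
    - [0.001,-0.001,0]
    - [0.001,-0.001,0.001]
    - [0,-0.001,0]
    - [0.001,-0.001,0.001]
    - [0,0,0]

```text
time_s: 11.4
position: [0.5824, 0.1402, 0.1808]
tcp_rot: [[-0.088, 0.988, 0.125], [0.566, 0.153, -0.81], [-0.82, -0.0, -0.573]]
force: [-0.5, -1.2, -2.3]
opening: 0.619
```

Run:
```python
from tgt import *
where()
p,Rt=target([.5793,.1529,.097]);chain([(p,Rt)],[4],-1,nd=1)
c=snap('wrist','w6.png')
```

```text
t 11.4 foot [0.579  0.1543 0.1013] axis [-4.e-04  3.e-04  1.e+00] F [-0.5 -1.2 -2.3] M [ 0.84  0.05 -0.04] 0.619
seg rot 0.09627840864494978
[ 25.8  45.8  82.4 -52.6  80.5  40.4] err 0.0 step 0.1
[ 25.8  45.8  82.5 -52.6  80.4  40.4] err 0.0 step 0.1
max 1.0 0.001
{"grip": [-1, -1, -1, -1], "slide": [[0.7, 0.0, 0.9], [0.6, 0.0, 0.9], [0.7, 0.0, 1.0], [0.7, 0.0, 0.9]], "twist": [[0.0, 0.0, 0.0], [0.001, 0.0, 0.0], [0.0, 0.0, 0.001], [0.0, 0.0, -0.0]]}
```

View pics/w6.png

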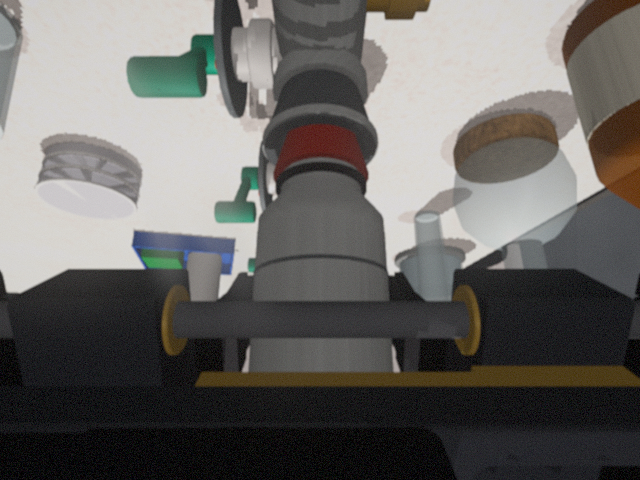

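Request:
carry_out:
  grip: [-1,-1,-1,-1,-1]
  slide:
    - [0.7,0,0.9]
    - [0.7,0,0.9]
    - [0.7,0,0.9]
    - [0.7,0,0.9]
    - [0,0,0]
  twist:
    - [0,0,0]
    - [0,0,0]
    - [0,0,0]
    - [0,0,0]
    - [0,0,0]

```text
time_s: 11.95
position: [0.5833, 0.1387, 0.1774]
tcp_rot: [[-0.086, 0.988, 0.127], [0.566, 0.153, -0.81], [-0.82, 0.002, -0.573]]
force: [-0.1, 0.0, -2.5]
opening: 0.622
```

Run:
```python
from tgt import *
where()
```

```text
t 11.95 foot [0.5802 0.1529 0.098 ] axis [-0.0028 -0.      1.    ] F [-0.1  0.  -2.5] M [0.85 0.05 0.01] 0.622
```

Request:
carry_out:
  grip: [-1,-1,-1,-1]
  slide:
    - [1.6,-0.3,1.1]
    - [1.6,-0.3,1.1]
    - [1.6,-0.3,1.1]
    - [0,0,0]
  twist:
    - [0,0,0.002]
    - [0,0,0]
    - [0,0,0]
    - [0,0,0]

```text
time_s: 12.35
position: [0.5824, 0.1387, 0.1713]
tcp_rot: [[-0.083, 0.988, 0.127], [0.567, 0.152, -0.81], [-0.82, 0.005, -0.573]]
force: [0.1, 0.2, -3.5]
opening: 0.619
```

Run:
```python
from tgt import *
where()
```

```text
t 12.35 foot [0.5794 0.1529 0.0918] axis [-4.9e-03 -5.0e-04  1.0e+00] F [ 0.1  0.2 -3.5] M [0.91 0.06 0.01] 0.619
```

Request:
carry_out:
  grip: [-1,-1,-1]
  slide:
    - [0.8,0,0.6]
    - [0.8,0,0.6]
    - [0,0,0]
  twist:
    - [0.003,0.001,-0.004]
    - [0,0,0]
    - [0,0,0]

```text
time_s: 12.65
position: [0.5825, 0.1384, 0.1692]
tcp_rot: [[-0.088, 0.988, 0.124], [0.566, 0.152, -0.81], [-0.82, -0.001, -0.573]]
force: [-0.0, 0.9, -1.8]
opening: 0.621
```

Run:
```python
from tgt import *
where()
```

```text
t 12.65 foot [0.5791 0.1526 0.0898] axis [7.e-04 0.e+00 1.e+00] F [-0.   0.9 -1.8] M [0.9  0.12 0.04] 0.621
```

Request:
carry_out:
  grip: [-1,-1,-1]
  slide:
    - [0.8,0,0.6]
    - [0.8,0,0.6]
    - [0,0,0]
  twist:
    - [0,0,0]
    - [0,0,0]
    - [0,0,0]

```text
time_s: 12.95
position: [0.5824, 0.1381, 0.1686]
tcp_rot: [[-0.087, 0.989, 0.123], [0.565, 0.151, -0.811], [-0.821, -0.001, -0.571]]
force: [-1.0, -0.3, -2.4]
opening: 0.613
```

Run:
```python
from tgt import *
where()
```

```text
t 12.95 foot [0.5791 0.1521 0.0891] axis [-1.0e-04  2.1e-03  1.0e+00] F [-1.  -0.3 -2.4] M [ 0.85  0.08 -0.07] 0.613
```

Request:
carry_out:
  grip: [-1,-1]
  slide:
    - [1.6,0,1.1]
    - [1.6,0,1.1]
  twist:
    - [0,0,0]
    - [0,0,0]

```text
time_s: 13.15
position: [0.5825, 0.1376, 0.1684]
tcp_rot: [[-0.084, 0.989, 0.124], [0.56, 0.15, -0.815], [-0.824, 0.001, -0.566]]
force: [-2.6, 3.8, 7.7]
opening: 0.621
```

Run:
```python
from tgt import *
where()
```

```text
t 13.15 foot [0.5793 0.1512 0.0888] axis [-0.0026  0.0082  1.    ] F [-2.6  3.8  7.7] M [-0.1   0.28 -0.31] 0.621
```

Request:
carry_out:
  grip: [-1]
  slide:
    - [3.1,0.1,0.9]
  twist:
    - [-0.001,0.008,0.001]

```text
time_s: 13.25
position: [0.5823, 0.138, 0.1683]
tcp_rot: [[-0.082, 0.989, 0.125], [0.562, 0.149, -0.814], [-0.823, 0.003, -0.568]]
force: [-3.5, -0.4, 10.0]
opening: 0.621
```

Run:
```python
from tgt import *
where()
```

```text
t 13.25 foot [0.5793 0.1518 0.0887] axis [-0.0042  0.0055  1.    ] F [-3.5 -0.4 10. ] M [-0.77  0.25 -0.39] 0.621
```

Request:
carry_out:
  grip: [-1,-1]
  slide:
    - [3.4,-0.5,2.0]
    - [3.8,-0.3,2.3]
  twist:
    - [0.002,0.006,-0.002]
    - [0.001,0.004,-0.001]

```text
time_s: 13.45
position: [0.5823, 0.1375, 0.1682]
tcp_rot: [[-0.081, 0.989, 0.124], [0.56, 0.148, -0.815], [-0.825, 0.004, -0.565]]
force: [-4.6, 3.9, 15.2]
opening: 0.618
```

Run:
```python
from tgt import *
where()
```

```text
t 13.45 foot [0.5794 0.1511 0.0886] axis [-0.0053  0.0084  1.    ] F [-4.6  3.9 15.2] M [-0.98  0.4  -0.49] 0.618
```

Run:
```python
from tgt import *; from ff import *
s=bot.read_state();c=snap('wrist','w7.png');Rt=np.array(s['tcp_rot']);pt=np.array(s['position'])
P=(cloud(c).reshape(-1,3));
where()
# cup + shoulder fit in world with upright axis, unknown foot height
S2=S;X=P[(np.hypot(P[:,0]-.5795,P[:,1]-.153)<.035)&(P[:,2]>.12)&(P[:,2]<.165)]
pr=np.array(list(zip(S,RR)))[1:]
def res(p,Q=X):
    a=np.array([p[0],p[1],1]);a/=np.linalg.norm(a);f=np.array([p[2],p[3],p[4]]);d=Q-f;t=d@a;r=np.linalg.norm(d-np.outer(t,a),axis=1)
    b=np.full(len(Q),9.)
    for A,B in zip(pr[:-1],pr[1:]):
        v=B-A;w=np.stack([t,r],1)-A;u=np.clip(w@v/(v@v),0,1);b=np.minimum(b,np.linalg.norm(w-u[:,None]*v,axis=1))
    return b
r=least_squares(res,[0,0,.5795,.153,.088],loss='soft_l1',f_scale=.001);print(len(X),r.x,np.sqrt((r.fun**2).mean()))
# seat rim height
X=P[(np.hypot(P[:,0]-.5795,P[:,1]-.153)<.032)&(P[:,2]>.105)&(P[:,2]<.1175)];print(len(X),np.percentile(X[:,2],[50,80,90,95]),X.max(0)[:2],X.min(0)[:2])
```

```text
t 13.5 foot [0.5794 0.1511 0.0886] axis [-0.0054  0.0086  0.9999] F [-3.7  4.6 13.9] M [-0.87  0.27 -0.35] 0.619
11055 [ 0.00427959 -0.02856078  0.57870277  0.15383927  0.08895952] 0.0010099786066896299
3883 [0.11445585 0.1156606  0.11597156 0.11631654] [0.60622769 0.18082901] [0.55170714 0.13650869]
```

View pics/w7.png

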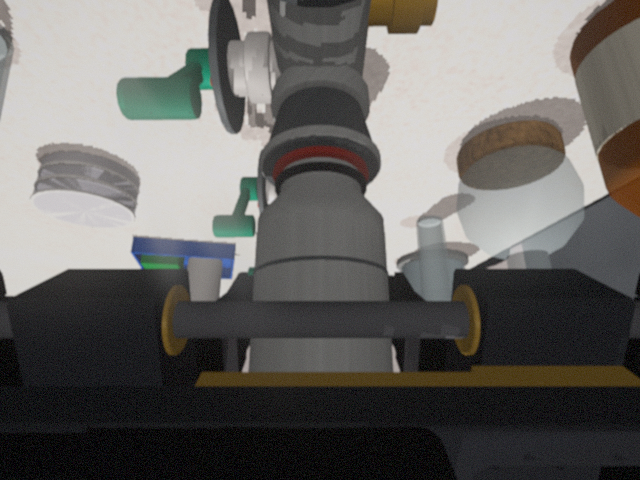

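Run:
```python
from tgt import *; from ff import *
s=bot.read_state();c=load('wrist');Rt=np.array(s['tcp_rot']);pt=np.array(s['position'])
import ff
a,f,p,n,e=fit_funnel(c,Rt,pt);print('a',a,'f',f,p,n,e);print('foot',pt+Rt@f,'axis',Rt@a)
```

```text
a [-0.87952684  0.00301954 -0.47583969] f [ 0.0823483  -0.00144085  0.02931804] [ 0.1154532   0.00303961 -0.00115814  0.00376614  0.00362796] 19029 0.0012330528548825383
foot [0.57787946 0.15955498 0.08374193] axis [ 0.01487714 -0.10370522  0.99449681]
```

```bash
sed -i 's/def fit_funnel(c,Rt,pt,s0=.090):/def fit_funnel(c,Rt,pt,s0=.090,tmin=-.004):/; s/(t>-.004)/(t>tmin)/' ff.py
python3 - <<'E'
from tgt import *; from ff import *
s=bot.read_state();c=load('wrist');Rt=np.array(s['tcp_rot']);pt=np.array(s['position'])
for tm in (.033,.037,.045):
    a,f,p,n,e=fit_funnel(c,Rt,pt,tmin=tm);print(n,e,'foot',pt+Rt@f,'axis',Rt@a,'a',a)
E
```

```text
14503 0.000697318706539366 foot [0.57886606 0.15332789 0.08902709] axis [ 0.00136381 -0.01945822  0.99980974] a [-0.83567499  0.00216258 -0.54922003]
13154 0.0005257488631898521 foot [0.57901312 0.15202094 0.08877546] axis [-6.51309000e-04 -1.29028296e-03  9.99998955e-01] a [-0.82550195  0.00286335 -0.564392  ]
12192 0.0005363347123398538 foot [0.5790325  0.15193908 0.08883077] axis [-9.21479075e-04 -1.44517657e-04  9.99999565e-01] a [-0.82483949  0.00276599 -0.56536021]
```

Request:
carry_out:
  grip: [-1,-1,1,1,1,1,1,1]
  slide:
    - [0,0,0]
    - [0,0,0]
    - [0,0,0]
    - [0,0,0]
    - [0,0,0]
    - [0,0,0]
    - [0,0,0]
    - [0,0,0]
  twist:
    - [0,0,0]
    - [0,0,0]
    - [0,0,0]
    - [0,0,0]
    - [0,0,0]
    - [0,0,0]
    - [0,0,0]
    - [0,0,0]

```text
time_s: 14.3
position: [0.5834, 0.1378, 0.1682]
tcp_rot: [[-0.08, 0.989, 0.127], [0.56, 0.149, -0.815], [-0.825, 0.006, -0.566]]
force: [-0.5, -0.1, 0.2]
opening: 0.988
```

Run:
```python
from tgt import *; from ff import *
where()
s=bot.read_state();c=snap('wrist','w8.png');Rt=np.array(s['tcp_rot']);pt=np.array(s['position'])
for tm in (.037,.045):
    a,f,p,n,e=fit_funnel(c,Rt,pt,tmin=tm);print(n,e,'foot',pt+Rt@f,'axis',Rt@a)
```

```text
t 14.3 foot [0.5806 0.1514 0.0886] axis [-0.0075  0.0077  0.9999] F [-0.5 -0.1  0.2] M [ 0.53 -0.04 -0.01] 0.988
12962 0.0004762504952509119 foot [0.57903379 0.15182989 0.08908532] axis [-0.00341633  0.00844483  0.99995851]
11982 0.0004804815167156247 foot [0.579007   0.15174558 0.0891253 ] axis [-0.00305136  0.00963371  0.99994894]
```

View pics/w8.png

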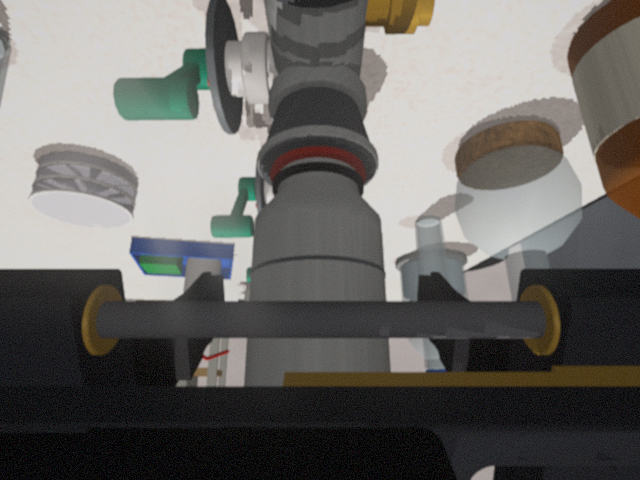

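Request:
carry_out:
  grip: [1,1,1,1,1,1,1,1,1,1]
  slide:
    - [0,0,-6]
    - [0,0,-12]
    - [0,0,-15]
    - [0,0,-15]
    - [0,0,-15]
    - [0,0,-15]
    - [0,0,-20]
    - [0,0,-20]
    - [0,0,-20]
    - [0,0,0]
  twist:
    - [0,0,0]
    - [0,0,0]
    - [0,0,0]
    - [0,0,0]
    - [0,0,0]
    - [0,0,0]
    - [0,0,0]
    - [0,0,0]
    - [0,0,0]
    - [0,0,0]

```text
time_s: 15.35
position: [0.564, 0.2628, 0.255]
tcp_rot: [[-0.079, 0.988, 0.132], [0.563, 0.153, -0.812], [-0.823, 0.01, -0.569]]
force: [0.9, -0.2, -0.6]
opening: 0.999
```

Run:
```python
from tgt import *; from ff import *
s=bot.read_state();print(s['time_s'],s['position'],s['force'],s['joint_positions'])
c=snap('wrist','w9.png');t=snap('top','t9.png');sd=snap('side','s9.png')
for n,c in(('w',load('wrist')),('t',t),('s',sd)):
    X=cloud(c).reshape(-1,3);C=c['color'].reshape(-1,3).astype(int)
    m=(np.hypot(X[:,0]-.579,X[:,1]-.153)<.035)&(X[:,2]>.195)&(X[:,2]<.23)
    q=X[m]
    if len(q):print(n,len(q),'mouth z pct',np.percentile(q[:,2],[50,80,90,97]),(q.max(0)+q.min(0))/2,q.max(0)-q.min(0))
    for x0,y0 in((.6,.0247),(.6195,-.103)):
        m=(np.hypot(X[:,0]-x0,X[:,1]-y0)<.025)&(X[:,2]>.2)&(X[:,2]<.23)
        if m.sum():print(n,'lid',np.percentile(X[m,2],[50,80,90,97]))
# wrist side cylinder tilt fit
c=load('wrist');X=cloud(c).reshape(-1,3)
Q=X[(np.hypot(X[:,0]-.579,X[:,1]-.153)<.034)&(X[:,2]>.145)&(X[:,2]<.2)]
def g(p):
    a=np.array([p[0],p[1],1]);a/=np.linalg.norm(a);d=Q-[p[2],p[3],.17];return np.linalg.norm(d-np.outer(d@a,a),axis=1)-.027
r=least_squares(g,[0,0,.579,.153],loss='soft_l1',f_scale=.001);print(len(Q),r.x,np.abs(r.fun).mean())
```

```text
15.35 [0.5639562  0.26280063 0.25497835] [ 0.93657231 -0.20843036 -0.55677995] [ 35.55906521  44.5542878   69.62525695 -47.8059363   95.7467514
  35.45060623]
w 2686 mouth z pct [0.20468633 0.20947182 0.21081519 0.21122921] [0.57857529 0.15346799 0.20334719] [0.05421561 0.05521416 0.0166918 ]
w lid [0.20447776 0.20633361 0.20700439 0.20843787]
t 203 mouth z pct [0.20835704 0.21046084 0.21104344 0.21193261] [0.58017815 0.1525375  0.20429032] [0.05367484 0.05309928 0.01786613]
t lid [0.2150474  0.21643387 0.21713767 0.21776101]
t lid [0.21505966 0.21626401 0.21700336 0.2178009 ]
s 117 mouth z pct [0.20649679 0.21030621 0.2112853  0.21210767] [0.5811306  0.13906434 0.20441063] [0.04782541 0.03021007 0.01819644]
s lid [0.20351008 0.20733836 0.20999757 0.21185901]
s lid [0.21669639 0.2179466  0.21823215 0.2185632 ]
4812 [-0.00485478  0.00783516  0.5787555   0.15239243] 0.0004805661853831384
```

View pics/w9.png

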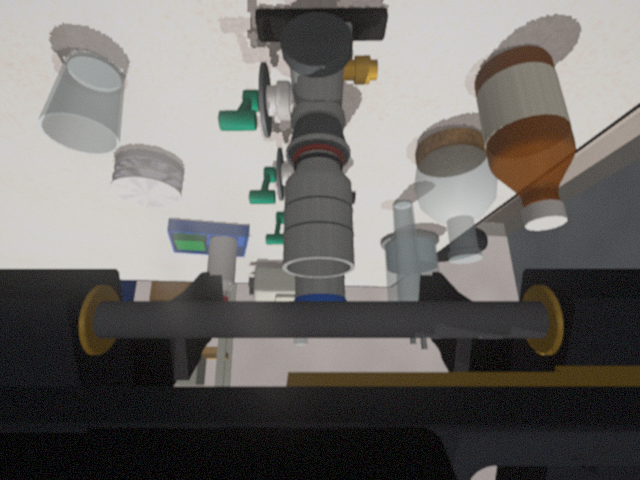

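View pics/s9.png

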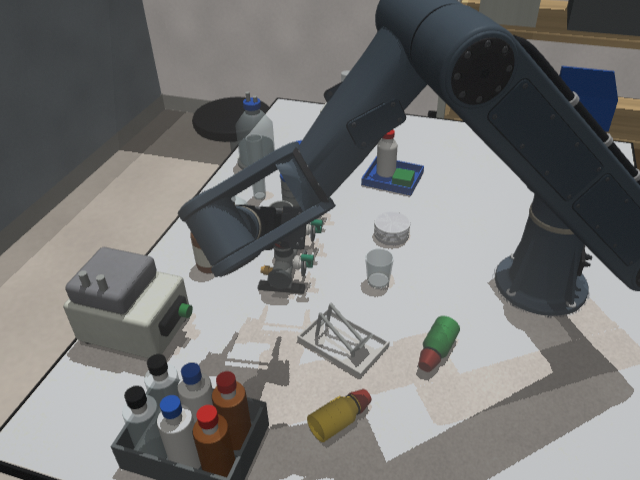

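Seated: the mouth rim is about 5.8 mm below the lid tops (nominal 6), tilt about 0.5°. All three taps are still closed. Next I'll shut the gripper and go to the +y side of the tap.

```bash
cat > tap.py <<'E'
from path import *
XM=np.array([np.cos(np.radians(8.7)),np.sin(np.radians(8.7)),0]);YM=np.array([-XM[1],XM[0],0]);SK=np.array([.5793,.153,0])
def M(x,y,z): return SK+XM*x/1000+YM*y/1000+np.array([0,0,z/1000])
def mpos():
    s=bot.read_state();d=np.array(s['position'])-SK;print('t',round(s['time_s'],2),'m-frame mm',np.round([d@XM*1000,d@YM*1000,d[2]*1000],1),'F m',np.round([s['force']@XM,s['force']@YM,s['force'][2]],1),'M',s['moment'].round(2),'open',round(s['opening'],3))
TR=pitch(8.7,65)
E
python3 - <<'E'
from tap import *
mpos()
chain([(M(-75,150,230),pitch(-45,70)),(M(-66,85,200),TR)],[12,10],-1)
E
```

```text
t 15.5 m-frame mm [  0.3 107.8 252.7] F m [-0.4 -0.4 -0.8] M [ 0.51 -0.02  0.  ] open 0.997
seg rot 50.4297894319299
[ 35.6  39.1  77.  -43.5  85.4  29.3] err 0.0 step 3.4
[ 34.8  33.8  83.4 -38.4  75.4  21.3] err 0.0 step 3.3
[ 32.9  29.   89.1 -31.9  66.   10.7] err 0.0 step 3.9
[ 30.   25.   94.  -23.   57.7  -3.2] err 0.0 step 5.0
max 7.0 0.05
{"grip": [-1, -1, -1, -1, -1, -1, -1, -1, -1, -1, -1, -1], "slide": [[4.0, -6.0, -2.0], [3.0, -6.0, -2.0], [5.0, -6.0, -2.0], [4.0, -6.0, -1.0], [5.0, -5.0, -2.0], [5.0, -5.0, -2.0], [6.0, -5.0, -1.0], [6.0, -4.0, -2.0], [6.0, -5.0, -1.0], [6.0, -4.0, -1.0], [6.0, -3.0, -1.0], [7.0, -3.0, -1.0]], "twist": [[-0.033, 0.05, -0.043], [-0.032, 0.05, -0.042], [-0.033, 0.05, -0.043], [-0.032, 0.05, -0.043], [-0.033, 0.05, -0.042], [-0.032, 0.05, -0.043], [-0.033, 0.05, -0.043], [-0.032, 0.05, -0.043], [-0.033, 0.05, -0.042], [-0.032, 0.05, -0.043], [-0.033, 0.05, -0.043], [-0.033, 0.05, -0.042]]}
seg rot 53.927152196117895
[ 27.   22.9 100.4 -24.3  46.5 -18.7] err 0.0 step 5.5
[ 22.5  21.2 106.4 -22.3  35.1 -38.2] err 0.0 step 7.2
[ 16.3  20.2 111.3 -12.3  25.  -66.9] err 0.0 step 11.0
[ 14.   20.1 112.6  -5.9  22.5 -79.8] err 0.0 step 12.9
max 7.0 0.087
{"grip": [-1, -1, -1, -1, -1, -1, -1, -1, -1, -1], "slide": [[-4.0, -3.0, 5.0], [-4.0, -4.0, 5.0], [-4.0, -4.0, 4.0], [-3.0, -5.0, 5.0], [-3.0, -5.0, 4.0], [-3.0, -5.0, 4.0], [-1.0, -6.0, 4.0], [-2.0, -6.0, 4.0], [-0.0, -6.0, 3.0], [-0.0, -7.0, 4.0]], "twist": [[-0.036, -0.008, -0.087], [-0.036, -0.008, -0.086], [-0.035, -0.008, -0.087], [-0.036, -0.008, -0.087], [-0.036, -0.008, -0.086], [-0.036, -0.008, -0.087], [-0.036, -0.009, -0.087], [-0.035, -0.008, -0.086], [-0.036, -0.008, -0.087], [-0.036, -0.008, -0.087]]}
```

Request:
carry_out:
  grip: [-1,-1,-1,-1,-1,-1,-1,-1,-1,-1,-1,-1]
  slide:
    - [4,-6,-2]
    - [3,-6,-2]
    - [5,-6,-2]
    - [4,-6,-1]
    - [5,-5,-2]
    - [5,-5,-2]
    - [6,-5,-1]
    - [6,-4,-2]
    - [6,-5,-1]
    - [6,-4,-1]
    - [6,-3,-1]
    - [7,-3,-1]
  twist:
    - [-0.033,0.05,-0.043]
    - [-0.033,0.05,-0.043]
    - [-0.033,0.05,-0.043]
    - [-0.033,0.05,-0.043]
    - [-0.033,0.05,-0.043]
    - [-0.033,0.05,-0.043]
    - [-0.033,0.05,-0.043]
    - [-0.033,0.05,-0.043]
    - [-0.033,0.05,-0.043]
    - [-0.033,0.05,-0.043]
    - [-0.033,0.05,-0.043]
    - [-0.033,0.05,-0.043]

```text
time_s: 16.7
position: [0.4736, 0.2758, 0.2188]
tcp_rot: [[-0.686, 0.696, 0.214], [0.656, 0.718, -0.232], [-0.315, -0.018, -0.949]]
force: [0.4, -0.7, 0.3]
opening: 0.028
```

Run:
```python
from tap import *
mpos()
chain([(M(-68,90,200),TR)],[12],-1)
```

```text
t 16.7 m-frame mm [-85.9 137.3 218.8] F m [ 0.2 -0.8  0.3] M [ 0.17 -0.02 -0.04] open 0.028
seg rot 53.23978294817745
[ 26.5  23.2 100.8 -23.   47.6 -18.2] err 0.0 step 4.2
[ 23.6  21.7 105.3 -22.6  38.5 -32.6] err 0.0 step 5.1
[ 19.7  20.7 109.3 -18.5  29.7 -51.3] err 0.0 step 6.9
[ 14.7  20.1 112.6  -6.6  22.5 -78.4] err 0.0 step 10.3
max 4.0 0.071
{"grip": [-1, -1, -1, -1, -1, -1, -1, -1, -1, -1, -1, -1], "slide": [[-3.0, -1.0, 3.0], [-4.0, -2.0, 3.0], [-3.0, -1.0, 2.0], [-3.0, -2.0, 3.0], [-2.0, -3.0, 3.0], [-3.0, -2.0, 2.0], [-2.0, -3.0, 3.0], [-2.0, -3.0, 2.0], [-2.0, -4.0, 3.0], [-1.0, -3.0, 2.0], [-2.0, -4.0, 2.0], [-1.0, -4.0, 3.0]], "twist": [[-0.03, -0.01, -0.071], [-0.029, -0.009, -0.071], [-0.03, -0.01, -0.071], [-0.03, -0.01, -0.07], [-0.03, -0.009, -0.071], [-0.029, -0.01, -0.071], [-0.03, -0.01, -0.071], [-0.03, -0.009, -0.071], [-0.029, -0.01, -0.071], [-0.03, -0.01, -0.07], [-0.03, -0.009, -0.071], [-0.03, -0.01, -0.071]]}
```

Request:
carry_out:
  grip: [-1,-1,-1,-1,-1,-1,-1,-1,-1,-1,-1,-1]
  slide:
    - [-3,-1,3]
    - [-4,-2,3]
    - [-3,-1,2]
    - [-3,-2,3]
    - [-2,-3,3]
    - [-3,-2,2]
    - [-2,-3,3]
    - [-2,-3,2]
    - [-2,-4,3]
    - [-1,-3,2]
    - [-2,-4,2]
    - [-1,-4,3]
  twist:
    - [-0.03,-0.01,-0.071]
    - [-0.03,-0.01,-0.071]
    - [-0.03,-0.01,-0.071]
    - [-0.03,-0.01,-0.071]
    - [-0.03,-0.01,-0.071]
    - [-0.03,-0.01,-0.071]
    - [-0.03,-0.01,-0.071]
    - [-0.03,-0.01,-0.071]
    - [-0.03,-0.01,-0.071]
    - [-0.03,-0.01,-0.071]
    - [-0.03,-0.01,-0.071]
    - [-0.03,-0.01,-0.071]

```text
time_s: 17.9
position: [0.4905, 0.214, 0.1911]
tcp_rot: [[-0.898, -0.175, 0.404], [-0.164, 0.985, 0.062], [-0.409, -0.01, -0.913]]
force: [-0.1, 0.9, 1.0]
opening: 0.007
```

Run:
```python
from tap import *
mpos()
chain([(M(-66,80,125),TR)],[7],-1)
c=snap('wrist','w10.png');c=snap('top','t10.png')
```

```text
t 17.9 m-frame mm [-78.6  73.7 191.1] F m [0.  0.9 1. ] M [0.15 0.13 0.01] open 0.007
seg rot 1.7237710421031522
[ 12.8  23.7 115.7  -6.1  16.2 -81.2] err 0.0 step 1.7
[ 13.2  27.5 116.5  -9.6  11.3 -76.7] err 0.0 step 1.8
[ 13.3  28.8 116.7 -11.6   9.7 -74.4] err 0.0 step 2.3
max 10.0 0.004
{"grip": [-1, -1, -1, -1, -1, -1, -1], "slide": [[2.0, 1.0, 9.0], [2.0, 1.0, 10.0], [3.0, 1.0, 9.0], [2.0, 1.0, 9.0], [2.0, 1.0, 10.0], [3.0, 1.0, 9.0], [2.0, 1.0, 9.0]], "twist": [[0.0, -0.002, 0.004], [0.0, -0.002, 0.003], [0.0, -0.003, 0.004], [0.0, -0.002, 0.004], [0.0, -0.002, 0.004], [0.0, -0.002, 0.003], [0.0, -0.002, 0.004]]}
```

View pics/w10.png

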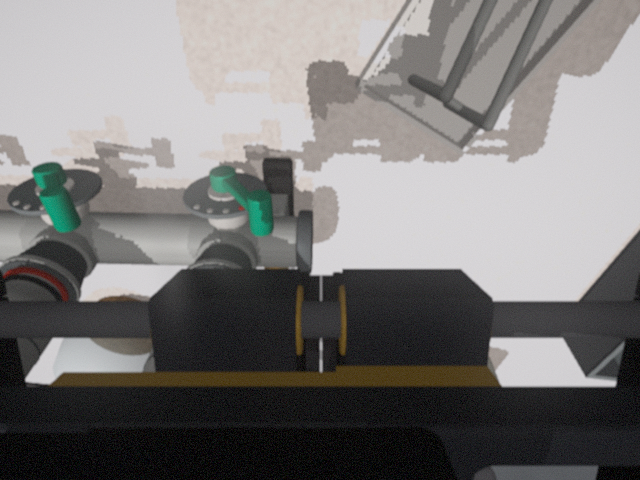

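View pics/t10.png

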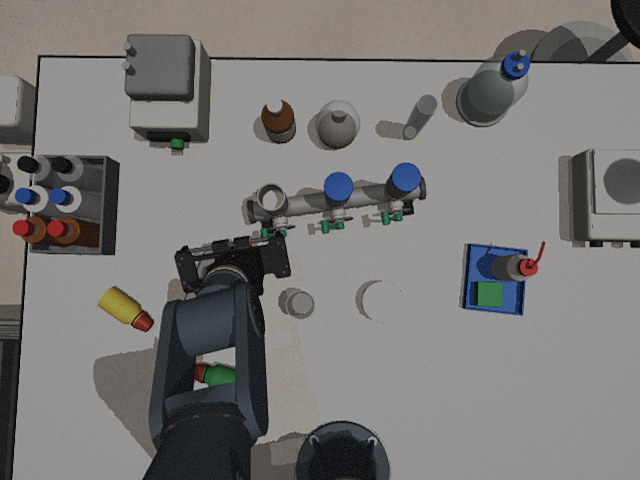

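```bash
sed -i 's/TR=pitch(8.7,65)/TR=pitch(8.7,78)/' tap.py
python3 - <<'E'
from tap import *
mpos()
chain([(M(-69,84,135),TR)],[7],-1)
E
```

```text
t 18.0 m-frame mm [-79.1  72.8 190.5] F m [ 0.8  0.6 -0. ] M [ 0.07  0.18 -0.03] open 0.004
seg rot 12.04050929580527
[ 12.8  23.5 111.4  -3.2  26.3 -83.9] err 0.0 step 1.6
[ 13.1  27.1 108.1  -2.1  31.2 -84.1] err 0.0 step 1.6
[ 13.2  28.3 106.9  -1.7  32.8 -84.2] err 0.0 step 1.6
max 8.0 0.03
{"grip": [-1, -1, -1, -1, -1, -1, -1], "slide": [[2.0, 2.0, 8.0], [2.0, 1.0, 8.0], [1.0, 2.0, 8.0], [1.0, 2.0, 8.0], [1.0, 1.0, 8.0], [1.0, 2.0, 8.0], [0.0, 1.0, 8.0]], "twist": [[-0.001, 0.03, 0.003], [-0.0, 0.03, 0.003], [-0.001, 0.03, 0.003], [-0.0, 0.03, 0.002], [-0.001, 0.029, 0.003], [-0.0, 0.03, 0.003], [-0.001, 0.03, 0.003]]}
```

Request:
carry_out:
  grip: [-1,-1,-1,-1,-1,-1,-1,-1]
  slide:
    - [2,2,8]
    - [2,1,8]
    - [1,2,8]
    - [1,2,8]
    - [1,1,8]
    - [1,2,8]
    - [0,1,8]
    - [0,0,0]
  twist:
    - [-0.001,0.03,0.003]
    - [0,0.03,0.003]
    - [-0.001,0.03,0.003]
    - [0,0.03,0.002]
    - [-0.001,0.03,0.003]
    - [0,0.03,0.003]
    - [-0.001,0.03,0.003]
    - [0,0,0]

```text
time_s: 18.8
position: [0.5, 0.2276, 0.1284]
tcp_rot: [[-0.973, -0.141, 0.185], [-0.138, 0.99, 0.026], [-0.187, -0.001, -0.982]]
force: [-0.5, 0.4, 0.5]
opening: 0.004
```

Run:
```python
from tap import *
mpos()
chain([(M(-69,74,97),TR)],[4],-1)
c=snap('wrist','w11.png')
X=cloud(c).reshape(-1,3);C=c['color'].reshape(-1,3).astype(int)
d=X-SK;m=np.stack([d@XM,d@YM,d[:,2]],1)*1000
g=(C[:,1]>C[:,0]+25)&(C[:,1]>C[:,2]+8)&(m[:,2]>85)&(m[:,2]<125)&(abs(m[:,0]+61)<25)&(abs(m[:,1])<60)
q=m[g];print(g.sum(),q.min(0),q.max(0))
```

```text
t 18.8 m-frame mm [-67.1  85.8 128.4] F m [-0.4  0.5  0.5] M [ 0.07 -0.04  0.  ] open 0.004
seg rot 1.3556606827383075
[ 12.3  31.4 108.2  -1.6  28.8 -84.9] err 0.0 step 1.8
[ 12.   32.1 108.9  -1.5  27.  -85.5] err 0.0 step 1.8
max 8.0 0.006
{"grip": [-1, -1, -1, -1], "slide": [[2.0, -3.0, 8.0], [2.0, -3.0, 7.0], [2.0, -3.0, 8.0], [2.0, -3.0, 7.0]], "twist": [[-0.001, -0.005, -0.003], [-0.0, -0.006, -0.002], [-0.001, -0.005, -0.003], [-0.001, -0.005, -0.002]]}
301 [-75.79416944  14.57062739  85.12020567] [-60.0233633   40.61983473 111.1113657 ]
```

View pics/w11.png

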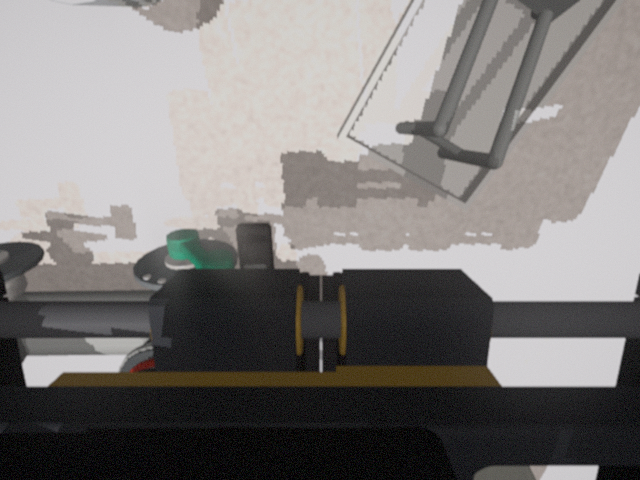

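Request:
carry_out:
  grip: [-1,-1,-1,-1,-1]
  slide:
    - [2,-3,8]
    - [2,-3,7]
    - [2,-3,8]
    - [2,-3,7]
    - [0,0,0]
  twist:
    - [-0.001,-0.005,-0.003]
    - [0,-0.005,-0.002]
    - [-0.001,-0.005,-0.003]
    - [-0.001,-0.005,-0.002]
    - [0,0,0]

```text
time_s: 19.35
position: [0.4982, 0.2159, 0.0965]
tcp_rot: [[-0.967, -0.152, 0.205], [-0.149, 0.988, 0.031], [-0.207, -0.001, -0.978]]
force: [0.4, -0.4, 0.4]
opening: 0.002
```

Run:
```python
from tap import *
mpos()
chain([(M(-69,62,97),TR)],[6],-1)
```

```text
t 19.35 m-frame mm [-70.7  74.4  96.5] F m [ 0.4 -0.5  0.4] M [ 0.1   0.   -0.02] open 0.002
seg rot 0.07021814641037054
[ 11.3  32.1 109.2  -1.2  26.7 -86.4] err 0.0 step 0.3
[ 10.5  32.  109.4  -0.8  26.7 -87.5] err 0.0 step 0.4
max 2.0 0.001
{"grip": [-1, -1, -1, -1, -1, -1], "slide": [[-0.0, -2.0, -0.0], [-1.0, -2.0, -0.0], [0.0, -2.0, -0.0], [-0.0, -2.0, -0.0], [-0.0, -2.0, -0.0], [-1.0, -2.0, -0.0]], "twist": [[-0.0, -0.0, 0.0], [-0.0, -0.0, 0.0], [-0.0, -0.0, 0.001], [-0.0, -0.0, -0.0], [-0.0, -0.0, -0.0], [-0.0, -0.0, 0.0]]}
```

Advance toward contact in small steps along tool −y.

Request:
carry_out:
  grip: [-1,-1,-1,-1,-1,-1]
  slide:
    - [0,-2,0]
    - [0,-2,0]
    - [0,-2,0]
    - [0,-2,0]
    - [0,-2,0]
    - [0,-2,0]
  twist:
    - [0,0,0]
    - [0,0,0]
    - [0,0,0]
    - [0,0,0]
    - [0,0,0]
    - [0,0,0]

```text
time_s: 19.95
position: [0.5009, 0.2037, 0.0981]
tcp_rot: [[-0.966, -0.152, 0.208], [-0.149, 0.988, 0.032], [-0.21, -0.001, -0.978]]
force: [0.2, 0.4, -0.6]
opening: 0.002
```

Request:
carry_out:
  grip: [-1,-1,-1]
  slide:
    - [0,-2,0]
    - [0,-2,0]
    - [0,-2,0]
  twist:
    - [0,0,0]
    - [0,0,0]
    - [0,0,0]

```text
time_s: 20.25
position: [0.502, 0.1972, 0.0983]
tcp_rot: [[-0.966, -0.152, 0.208], [-0.149, 0.988, 0.032], [-0.211, -0.001, -0.978]]
force: [0.7, -1.0, -0.9]
opening: 0.005
```

Run:
```python
from tap import *
mpos()
```

```text
t 20.25 m-frame mm [-69.7  55.4  98.3] F m [ 0.5 -1.1 -0.9] M [ 0.13 -0.   -0.04] open 0.005
```

Request:
carry_out:
  grip: [-1,-1]
  slide:
    - [0,-2,0]
    - [0,-2,0]
  twist:
    - [0,0,0]
    - [0,0,0]

```text
time_s: 20.45
position: [0.5027, 0.1929, 0.0982]
tcp_rot: [[-0.966, -0.152, 0.208], [-0.149, 0.988, 0.032], [-0.21, -0.001, -0.978]]
force: [-0.1, 0.2, 0.5]
opening: 0.008
```

Request:
carry_out:
  grip: [-1,-1]
  slide:
    - [0,-2,0]
    - [0,-2,0]
  twist:
    - [0,0,0]
    - [0,0,0]

```text
time_s: 20.65
position: [0.5034, 0.1904, 0.0991]
tcp_rot: [[-0.966, -0.151, 0.209], [-0.147, 0.989, 0.034], [-0.212, 0.003, -0.977]]
force: [-3.5, 9.6, 7.2]
opening: 0.006
```

Run:
```python
from tap import *
mpos()
```

```text
t 20.65 m-frame mm [-69.4  48.5  99.1] F m [-2.  10.1  7.2] M [1.66 0.35 0.4 ] open 0.006
```

Request:
carry_out:
  grip: [-1,-1,-1,-1,-1,-1,-1]
  slide:
    - [0,6,0]
    - [0,6,0]
    - [0,5,0]
    - [1,0,6]
    - [1,0,6]
    - [1,0,6]
    - [0,0,0]
  twist:
    - [0,0,0]
    - [0,0,0]
    - [0,0,0]
    - [0,0,0]
    - [0,0,0]
    - [0,0,0]
    - [0,0,0]

```text
time_s: 21.35
position: [0.5013, 0.2085, 0.0789]
tcp_rot: [[-0.966, -0.152, 0.209], [-0.148, 0.988, 0.034], [-0.211, 0.002, -0.977]]
force: [0.8, -0.0, -0.5]
opening: 0.001
```

Run:
```python
from tap import *
mpos()
c=snap('side','s12.png')
cv2.imwrite('pics/s12z.png',cv2.resize(c['color'][180:340,220:400,::-1],None,fx=4,fy=4,interpolation=cv2.INTER_CUBIC)[:600,:720])
```

```text
t 21.35 m-frame mm [-68.7  66.7  78.9] F m [ 0.7 -0.2 -0.5] M [ 0.1   0.01 -0.02] open 0.001
```

View pics/s12z.png

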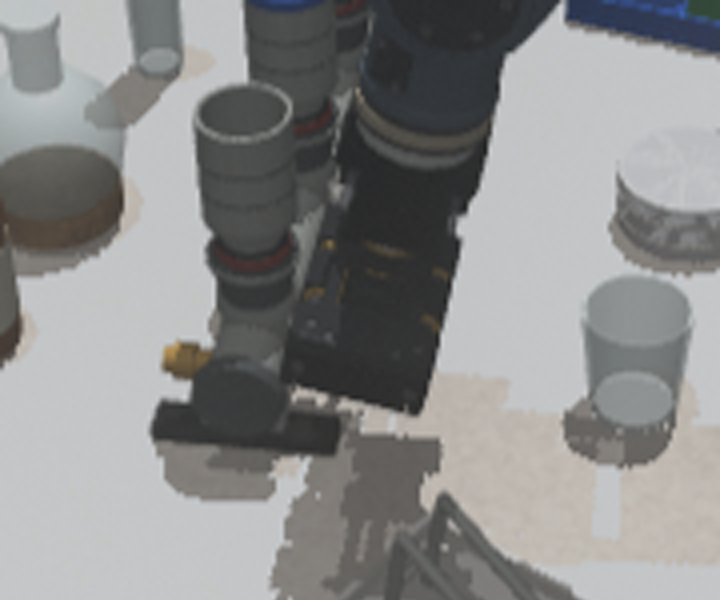

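Request:
carry_out:
  grip: [-1,-1,-1]
  slide:
    - [0,-3,0]
    - [0,-3,0]
    - [0,-2,0]
  twist:
    - [0,0,0]
    - [0,0,0]
    - [0,0,0]

```text
time_s: 21.7
position: [0.5029, 0.1999, 0.079]
tcp_rot: [[-0.966, -0.152, 0.209], [-0.148, 0.988, 0.034], [-0.212, 0.002, -0.977]]
force: [-0.0, -1.1, -0.5]
opening: 0.003
```

Request:
carry_out:
  grip: [-1,-1]
  slide:
    - [0,-2,0]
    - [0,-2,0]
  twist:
    - [0,0,0]
    - [0,0,0]

```text
time_s: 21.9
position: [0.5038, 0.1953, 0.0794]
tcp_rot: [[-0.966, -0.151, 0.21], [-0.147, 0.988, 0.034], [-0.212, 0.002, -0.977]]
force: [-0.5, -0.3, 0.5]
opening: -0.001
```

Run:
```python
from tap import *
mpos()
```

```text
t 21.9 m-frame mm [-68.2  53.2  79.4] F m [-0.5 -0.3  0.5] M [ 0.05 -0.03  0.03] open -0.001
```

Request:
carry_out:
  grip: [-1,-1]
  slide:
    - [0,-2,0]
    - [0,-2,0]
  twist:
    - [0,0,0]
    - [0,0,0]

```text
time_s: 22.1
position: [0.5045, 0.1922, 0.0804]
tcp_rot: [[-0.966, -0.15, 0.211], [-0.146, 0.989, 0.036], [-0.214, 0.004, -0.977]]
force: [-4.8, 10.7, 10.8]
opening: 0.004
```

Request:
carry_out:
  grip: [-1]
  slide:
    - [0,-2,0]
  twist:
    - [0,0,0]

```text
time_s: 22.2
position: [0.5046, 0.1914, 0.0813]
tcp_rot: [[-0.966, -0.15, 0.212], [-0.145, 0.989, 0.037], [-0.215, 0.005, -0.977]]
force: [-3.1, 7.6, 5.7]
opening: 0.008
```

Run:
```python
from tap import *
mpos()
```

```text
t 22.2 m-frame mm [-68.   49.2  81.3] F m [-1.9  8.   5.7] M [1.25 0.25 0.35] open 0.008
```

Request:
carry_out:
  grip: [-1,-1]
  slide:
    - [0,-2.5,-1.7]
    - [0,-2.5,-1.7]
  twist:
    - [0,0,0]
    - [0,0,0]

```text
time_s: 22.4
position: [0.5047, 0.1876, 0.0852]
tcp_rot: [[-0.965, -0.15, 0.213], [-0.145, 0.989, 0.039], [-0.217, 0.007, -0.976]]
force: [-0.1, 4.2, -1.3]
opening: 0.006
```

Run:
```python
from tap import *
mpos()
```

```text
t 22.4 m-frame mm [-68.5  45.5  85.2] F m [ 0.5  4.2 -1.3] M [0.64 0.03 0.19] open 0.006
```

Request:
carry_out:
  grip: [-1,-1]
  slide:
    - [0,-2.5,-1.5]
    - [0,-2.5,-1.3]
  twist:
    - [0,0,0]
    - [0,0,0]

```text
time_s: 22.6
position: [0.5055, 0.1826, 0.0883]
tcp_rot: [[-0.965, -0.151, 0.215], [-0.145, 0.989, 0.04], [-0.218, 0.007, -0.976]]
force: [0.2, 2.7, 1.5]
opening: 0.006
```

Request:
carry_out:
  grip: [-1,-1]
  slide:
    - [0,-2.5,-1.2]
    - [0,-2.5,-1]
  twist:
    - [0,0,0]
    - [0,0,0]

```text
time_s: 22.8
position: [0.5057, 0.1763, 0.0906]
tcp_rot: [[-0.965, -0.151, 0.214], [-0.146, 0.989, 0.039], [-0.218, 0.006, -0.976]]
force: [0.2, 0.2, -0.3]
opening: 0.003
```

Run:
```python
from tap import *
mpos()
c=snap('wrist','w13.png')
X=cloud(c).reshape(-1,3);C=c['color'].reshape(-1,3).astype(int)
d=X-SK;m=np.stack([d@XM,d@YM,d[:,2]],1)*1000
g=(C[:,1]>C[:,0]+25)&(C[:,1]>C[:,2]+8)&(m[:,2]>50)&(m[:,2]<125)&(abs(m[:,0]+61)<25)&(abs(m[:,1])<60)
q=m[g];print(g.sum());print(q.min(0),q.max(0))
```

```text
t 22.8 m-frame mm [-69.2  34.2  90.6] F m [ 0.2  0.1 -0.3] M [0.1  0.02 0.01] open 0.003
36
[-66.68864759   2.83915735  51.43784729] [-64.95183923   8.36749408  59.27893345]
```

View pics/w13.png

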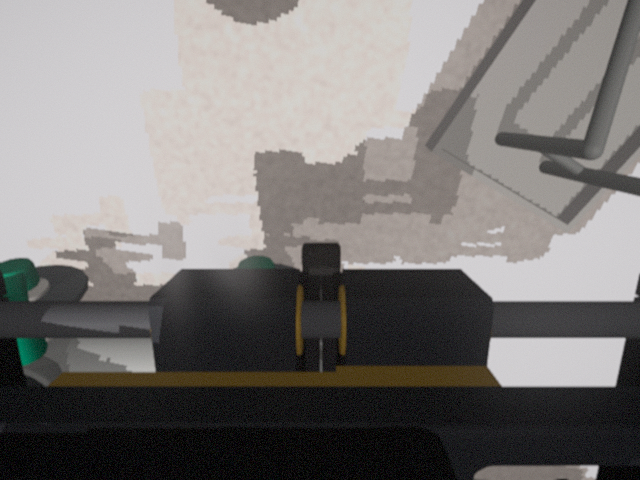

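Run:
```python
from tap import *
c=snap('top','t13.png')
cv2.imwrite('pics/t13z.png',cv2.resize(c['color'][170:270,220:360,::-1],None,fx=5,fy=5,interpolation=cv2.INTER_CUBIC))
```

```text
(no output)
```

View pics/t13z.png

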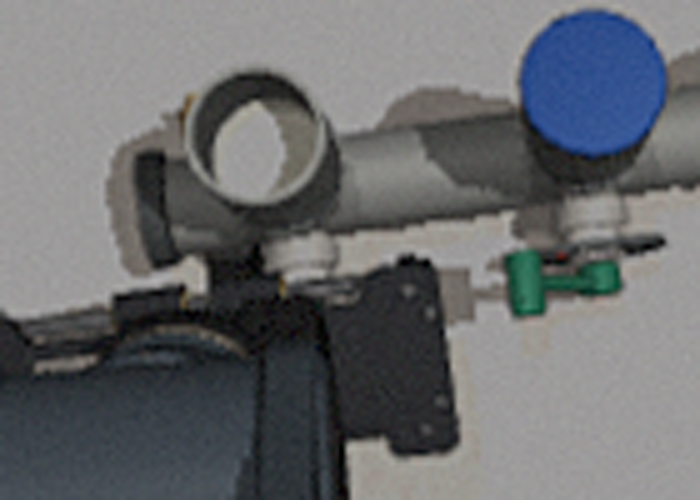

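Request:
carry_out:
  grip: [-1,-1,-1,-1,-1,-1,-1,-1]
  slide:
    - [0,4,0]
    - [0,8,0]
    - [0,10,0]
    - [0,10,-8]
    - [0,8,-12]
    - [0,8,-14]
    - [0,6,-14]
    - [0,0,0]
  twist:
    - [0,0,0]
    - [0,0,0]
    - [0,0,0]
    - [0,0,0]
    - [0,0,0]
    - [0,0,0]
    - [0,0,0]
    - [0,0,0]

```text
time_s: 23.7
position: [0.4848, 0.2322, 0.1376]
tcp_rot: [[-0.966, -0.15, 0.21], [-0.146, 0.989, 0.038], [-0.213, 0.006, -0.977]]
force: [-0.2, -0.5, -0.2]
opening: 0.006
```

```bash
cat > look.py <<'E'
from tap import *
import sys
mpos()
for n in sys.argv[2:]:
    c=snap(n,n+sys.argv[1]+'.png')
    X=cloud(c).reshape(-1,3);C=c['color'].reshape(-1,3).astype(int)
    d=X-SK;m=np.stack([d@XM,d@YM,d[:,2]],1)*1000
    for y0 in (0,-130,-260):
        g=(C[:,1]>C[:,0]+25)&(C[:,1]>C[:,2]+8)&(m[:,2]>40)&(m[:,2]<130)&(abs(m[:,0]+61)<28)&(abs(m[:,1]-y0)<60)
        q=m[g]-[0,y0,0]; h=q[q[:,2]>92] if len(q) else q
        if len(h): print(n,y0,len(q),len(h),'head',h.min(0).round(1),h.max(0).round(1),'ymid',((h.min(0)+h.max(0))/2)[1].round(1))
E
python3 look.py 14 wrist side top
```

```text
t 23.7 m-frame mm [-81.5  92.6 137.6] F m [-0.3 -0.5 -0.2] M [0.06 0.03 0.  ] open 0.006
wrist 0 447 225 head [-76.2   3.5 108.7] [-67.9  13.7 121. ] ymid 8.6
top 0 75 32 head [-72.1   1.8  93.9] [-46.   17.1 120.9] ymid 9.5
top -130 152 88 head [-72.9  19.4  92. ] [-47.1  39.6 113.1] ymid 29.5
top -260 146 87 head [-72.3  21.5  93.2] [-46.   40.3 112.7] ymid 30.9
```

View pics/wrist14.png

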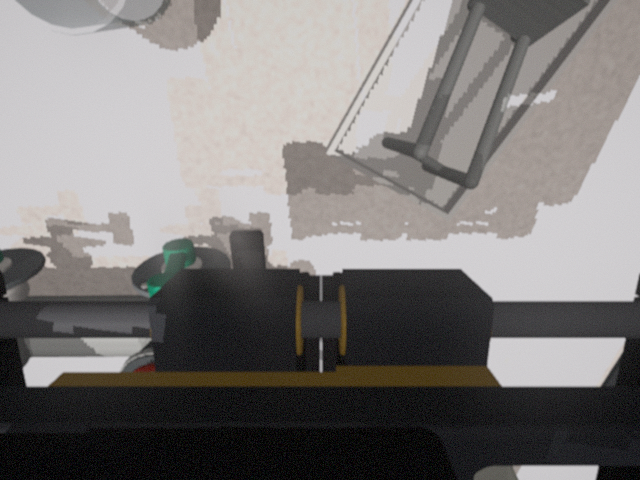

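View pics/top14.png

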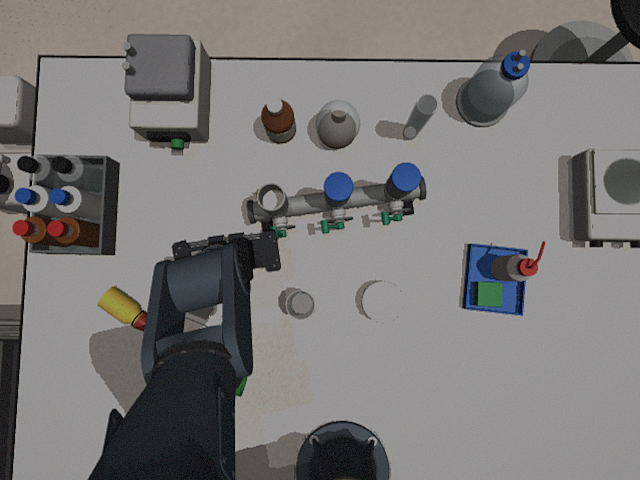

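Run:
```python
from tap import *
chain([(M(-69,55,95),TR)],[5],-1)
```

```text
seg rot 0.3528135228488099
[ 11.4  30.2 109.3  -1.   28.4 -86.5] err 0.0 step 1.1
[  9.6  32.1 109.7  -0.4  26.2 -88.7] err 0.0 step 1.1
max 9.0 0.001
{"grip": [-1, -1, -1, -1, -1], "slide": [[-1.0, -7.0, 8.0], [-1.0, -8.0, 9.0], [-1.0, -7.0, 9.0], [-1.0, -7.0, 8.0], [-0.0, -8.0, 9.0]], "twist": [[0.001, 0.0, -0.001], [0.001, 0.001, -0.0], [0.001, 0.0, -0.001], [0.001, 0.0, -0.001], [0.001, 0.001, -0.0]]}
```

Request:
carry_out:
  grip: [-1,-1,-1,-1,-1,-1,-1]
  slide:
    - [-1,-5,8]
    - [-1,-5,9]
    - [-1,-6,9]
    - [-1,-7,8]
    - [0,-7,8]
    - [0,-7,0]
    - [0,0,0]
  twist:
    - [0.001,0,0]
    - [0.001,0,0]
    - [0.001,0,0]
    - [0.001,0,0]
    - [0.001,0,0]
    - [0,0,0]
    - [0,0,0]

```text
time_s: 24.55
position: [0.5027, 0.191, 0.0876]
tcp_rot: [[-0.969, -0.145, 0.2], [-0.142, 0.989, 0.029], [-0.202, -0.001, -0.979]]
force: [0.7, -0.1, -0.1]
opening: 0.004
```

Run:
```python
from tap import *
mpos()
```

```text
t 24.55 m-frame mm [-69.9  49.1  87.6] F m [ 0.7 -0.2 -0.1] M [ 0.12 -0.02  0.01] open 0.004
```

Lever has been at notch 1 for almost 2 s. Approach to contact (~y 28) and push gently.

Request:
carry_out:
  grip: [-1,-1,-1,-1,-1]
  slide:
    - [0,-4,0]
    - [0,-4,0]
    - [0,-4,0]
    - [0,-4,-1]
    - [0,-2,-1]
  twist:
    - [0,0,0]
    - [0,0,0]
    - [0,0,0]
    - [0,0,0]
    - [0,0,0]

```text
time_s: 25.05
position: [0.5055, 0.1719, 0.0909]
tcp_rot: [[-0.969, -0.145, 0.202], [-0.142, 0.989, 0.029], [-0.205, -0.001, -0.979]]
force: [-0.4, -0.2, 0.4]
opening: 0.006
```

Request:
carry_out:
  grip: [-1,-1]
  slide:
    - [0,-2.5,-0.5]
    - [0,-2.5,-0.5]
  twist:
    - [0,0,0]
    - [0,0,0]

```text
time_s: 25.25
position: [0.5062, 0.1671, 0.0924]
tcp_rot: [[-0.968, -0.145, 0.203], [-0.142, 0.989, 0.03], [-0.206, 0.0, -0.979]]
force: [0.5, 2.5, -0.6]
opening: 0.003
```

Run:
```python
from tap import *
mpos()
```

```text
t 25.25 m-frame mm [-70.2  25.   92.4] F m [ 0.9  2.4 -0.6] M [ 0.6  -0.02  0.11] open 0.003
```

Request:
carry_out:
  grip: [-1,-1]
  slide:
    - [0,-2.5,-0.3]
    - [0,-2.5,0]
  twist:
    - [0,0,0]
    - [0,0,0]

```text
time_s: 25.45
position: [0.5069, 0.1628, 0.0932]
tcp_rot: [[-0.968, -0.145, 0.204], [-0.142, 0.989, 0.031], [-0.207, 0.001, -0.978]]
force: [-0.7, 4.7, 4.8]
opening: 0.005
```

Request:
carry_out:
  grip: [-1,-1]
  slide:
    - [0,-2.5,0]
    - [0,-2,0]
  twist:
    - [0,0,0]
    - [0,0,0]

```text
time_s: 25.65
position: [0.5077, 0.1581, 0.0936]
tcp_rot: [[-0.968, -0.146, 0.205], [-0.142, 0.989, 0.031], [-0.207, 0.001, -0.978]]
force: [-0.7, -0.4, -0.7]
opening: 0.006
```

Run:
```python
from tap import *
mpos()
```

```text
t 25.65 m-frame mm [-70.   15.9  93.6] F m [-0.8 -0.3 -0.7] M [ 0.11 -0.02  0.04] open 0.006
```

Request:
carry_out:
  grip: [-1,-1,-1,-1,-1,-1,-1,-1,-1,-1]
  slide:
    - [0,4,0]
    - [0,8,0]
    - [0,10,0]
    - [0,10,0]
    - [0,10,-8]
    - [0,8,-12]
    - [0,8,-14]
    - [0,10,-14]
    - [0,10,-10]
    - [0,0,0]
  twist:
    - [0,0,0]
    - [0,0,0]
    - [0,0,0]
    - [0,0,0]
    - [0,0,0]
    - [0,0,0]
    - [0,0,0]
    - [0,0,0]
    - [0,0,0]
    - [0,0,0]

```text
time_s: 26.65
position: [0.4818, 0.2373, 0.1494]
tcp_rot: [[-0.969, -0.145, 0.199], [-0.143, 0.989, 0.027], [-0.201, -0.002, -0.98]]
force: [-0.1, 0.6, -0.5]
opening: 0.007
```

```bash
python3 look.py 15 wrist side top
```

```text
t 26.65 m-frame mm [-83.6  98.  149.4] F m [-0.1  0.6 -0.5] M [ 0.1  -0.03  0.  ] open 0.007
wrist 0 1441 1175 head [-76.  -20.2  92.2] [-56.8  -4.1 121.3] ymid -12.1
wrist -130 125 13 head [-54.9  39.6  98.9] [-49.4  41.9 102.5] ymid 40.7
top 0 104 89 head [-72.9 -20.4 110.7] [-47.   -5.7 122.2] ymid -13.0
top -130 153 87 head [-72.8  21.6  94.2] [-47.2  39.9 112.1] ymid 30.8
top -260 142 87 head [-72.5  21.8  92.9] [-45.8  40.8 111.8] ymid 31.3
```

View pics/wrist15.png

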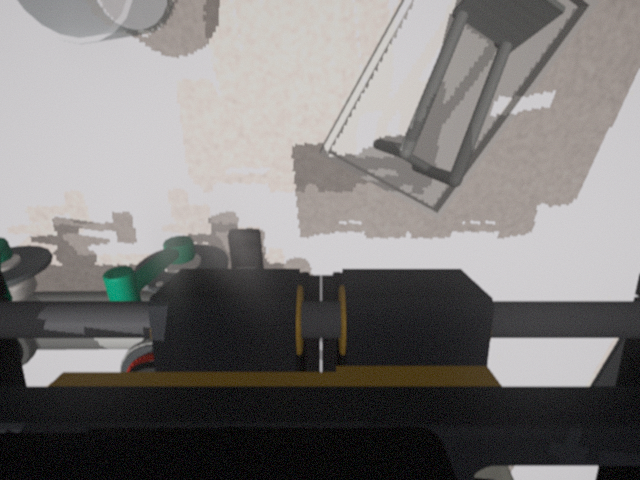

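Run:
```python
from tap import *
c=load('top');X=cloud(c).reshape(-1,3)
m=(np.hypot(X[:,0]-.579,X[:,1]-.153)<.035)&(X[:,2]>.195)&(X[:,2]<.23);q=X[m]
print(len(q),np.percentile(q[:,2],[50,80,97]),(q.max(0)+q.min(0))/2,q.max(0)-q.min(0))
bot.hand_in()
```

```text
200 [0.20853916 0.21041425 0.21241301] [0.58054495 0.1525979  0.20448478] [0.05444006 0.05311026 0.01852287]
the job is handed in; nothing more can be done
```

View pics/top15.png

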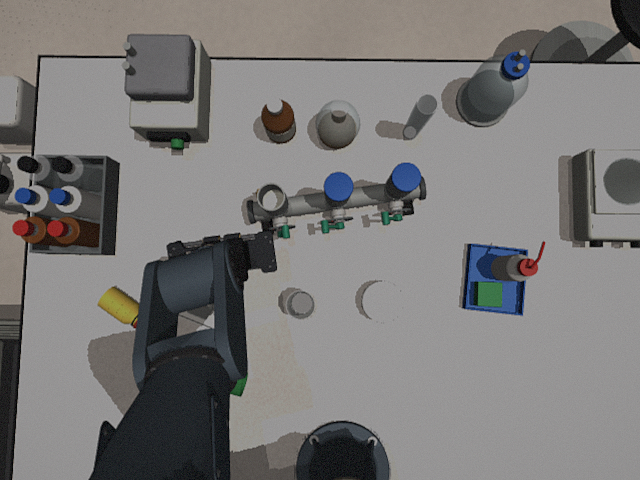

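The funnel is standing in the empty station and its tap is at the second notch. The job is handed in, at about 27 s of the 67 s allowed.

- **Funnel:** I lowered it in and pressed it home with about 17 N before letting go. In the last check its rim was about 6 mm below the lid tops, as it should be when fully home. It leaned about 0.5° when last measured, just after release. The foot height read 0.5–1 mm above nominal, which is within the camera calibration error.
- **Tap:** I opened it one click at a time, with about 2.5 s at the first notch. The lever head ended 12 mm past upright, which is exactly the second notch.
- **First contact with the tap:** My first push met about 10 N without moving the lever, because the finger was rubbing against the head. I backed off, came in lower and pushed along the arc, and it clicked over.
- **Everything else:** The other two taps still measured closed, and the bystanders look unmoved in the last top view. The gripper was clear of everything at hand-in.

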